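Clear the lid, open the transit case and nest the measured cups in it

ROBOT

A 7-joint arm with a two-finger parallel gripper is mounted at the origin on the work surface. World frame = base frame: x ahead of the robot, y to its left, z up, the work surface at z = 0. Lengths are in m, angles in rad, forces in N, time in s.
With the tool pointing down it reaches from about 0.4 to 0.875 m from the base axis. Payload 6.5 kg.
Tool frame: the origin (TCP) lies on the centre line of the jaws, within the pads' length; the fingertips stand 17 mm ahead of it and the grasp point (between the pads) lies 2 mm behind it (finger_overhang is the distance from the TCP to the fingertips, in m); z points along the fingers, y is the direction in which the jaws open and shut (so a half turn about z gives the same grasp; the last joint's range is limited). The gripper opens to 88 mm and grips with 3 to 60 N. Pads are 18 mm wide; open, the fingers measure 123 mm over their backs; the gripper's body (75 mm by 187 mm) begins 45 mm behind the grasp point.
Start: joints at [1.213, 0.536, -0.004, 1.538, 0.003, 1.067, -0.071], TCP at [0.187, -0.623, 0.234] pointing down, gripper open.
Joint ranges: [-2.7, 2.7], [-0.37, 2.16], [-1.27, 1.26], [0.24, 2.4], [-1.31, 4.45], [0.19, 1.91], [-2.76, 2.76]. Speed limits (rad/s): [2.39, 2.39, 3.14, 3.14, 3.14, 3.14, 3.14].

INTERFACE

Orientations are given as a rotation vector (axis times angle).
In Python, from rig import * gives the robot as it stands.
- The arm moves only by the tool carry_out, never from a script. Its argument "rows" is a list that holds one entry, the list of rows, each a list of 6 numbers: the shift along the world's x, y, z in mm, then the turn, a rotation vector about the world's x, y, z in degrees. In form: [[[tx, ty, tz, rx, ry, rz], ...]]. A call has 1 to 20 rows; each row is the pose to reach, as a shift and turn from the pose measured when the call began; what a row does not reach only later rows make up. A row lasts 1/8 s, in which the tool goes at most 62.5 mm and 10.7 degrees, less where a joint would pass 70% of its speed; a pose out of reach is approached as far as the arm can. A call with a gripper value outside its range is refused whole. "gripper" is the opening, from 0 (shut) to 1 (fully open), set as the call begins (left out, the last holds). The fingers move at their own pace and stop on an object; "grip_force" is the grip in N (left out, the last holds). Time passes only in rows, so rows that repeat a pose let the fingers close. It gives the time, the measured TCP pose, the force and the opening at its end, in the units of the state.
- get_state(): the state, without advancing time (a new reading comes with each control period).
- camera(name): name is "scene" or "top" or "wrist"; returns a dict with "img" (384x512x3 uint8, red, green, blue), "depth" (384x512 float32, m along the optical axis (not along the pixel's ray), 0 where there is no reading), "vertical_fov" (degrees; the focal length in pixels is half the picture's height over the tangent of half this angle, whatever the lens; pixels are square), "cx", "cy" (the principal point, pixels), "R" (3x3) and "t" (3): a world point X has camera coordinates R X + t. Camera axes: x right, y down, z forward; pixel columns grow to the right and rows downward; lengths in m; the calibration is good to about 2 mm. A picture is of the moment at which its call begins.
- hand_in(): hands the job in, once; it reports no verdict.
The state is a dict: "t": time; "q": joint angles; "qd": joint speeds; "joint_torque": joint torques, N m; "tool_pos": TCP position; "tool_rot": TCP orientation; "contact_force": force on the tool from outside, world axes, zero at the start; "torque": the same for the moment, N m; "grip_width": finger opening in m.
Only numpy, scipy, OpenCV 4.12 (cv2) and the standard library are available. Lean on these libraries where they do the work, as an engineer would, in place of code of your own. Each camera call takes 0.05 s, during which the arm holds its last target.

TASK

The measured steel cups have to go into the blue transit case. Take the V-block and the setting ring off its lid and stand them on the dark surface plate; only then lift the lid by its bow handle, without flinging it, until it leans back on its stop by itself; then put every cup that is on the bench upright into the case, all nested into one another as a single straight stack standing on the case floor, each pushed down until its collar rests on the rim below. Leave the lid open, the V-block and ring on the plate, and don't disturb the dial stands, the solid steel slug or the wooden gauge box.

Things in the scene. Friction and masses are not known exactly. Their poses are not given: they have to be found in the camera images.
- case: blue steel case fixed on the bench, 150 (x) by 240 (y) by 120 mm high, walls and floor 6 mm, open on top under its lid. Origin: centre of its underside; x points away from the robot, from the handle side to the hinge side, y along the hinge, z up.
- case_in (a point): centre of the case's inner floor, axes as the case's; the interior is 138 (x) by 228 (y) mm, its walls rise 114 mm above this floor.
- lid (a joint): lid angle in rad: 0 shut, 1.75 leaning back on its stop (100 degrees); past upright it falls back on the stop by itself, before that it falls shut. The lid is a blue plate 150 by 240 by 12 mm, 0.35 kg.
- lid_hinge (a point): point in the middle of the hinge line, at the top of the far (+x) wall of the case; axes turn with the lid.
- lid_bar (a point): middle of the lid's bow handle: a round steel bar 12 mm thick and 100 mm long, parallel to the hinge, 40 mm in front of the lid's front edge (190 mm from the hinge line); moves with the lid. Free space of 34 mm between bar and the case's front.
- plate: dark steel surface plate fixed on the bench, 240 (x) by 180 (y) by 25 mm thick, flat top. Origin: centre of its underside, so the top is at 25 mm in z.
- vblock: steel V-block, 80 (x) by 50 (y) by 45 mm high, a V groove along x in its top; 0.55 kg. At the start it lies on the case lid. Origin: centre of its underside, z up.
- setring: steel setting ring, 60 mm outside and 38 mm inside diameter, 30 mm high; 0.35 kg. At the start it lies flat on the case lid. Origin: centre of its underside, z up.
- cup1: one of 2 to 4 alike hollow steel cups (missing: None), open at the top, 60 mm high, 0.18 kg: straight collar 66 mm outside, 60 mm bore, from 44 mm to the rim at 60 mm; below it a body tapering from 56 to a 36 mm foot. Stands on the bench. Nested, its collar rests on the lower cup's rim, 16 mm higher than that cup. Origin: centre of the foot's underside; z: axis, up.
- cup2: one of 2 to 4 alike hollow steel cups (missing: None), open at the top, 60 mm high, 0.18 kg: straight collar 66 mm outside, 60 mm bore, from 44 mm to the rim at 60 mm; below it a body tapering from 56 to a 36 mm foot. Stands on the bench. Nested, its collar rests on the lower cup's rim, 16 mm higher than that cup. Origin: centre of the foot's underside; z: axis, up.
- cup3: one of 2 to 4 alike hollow steel cups (missing: None), open at the top, 60 mm high, 0.18 kg: straight collar 66 mm outside, 60 mm bore, from 44 mm to the rim at 60 mm; below it a body tapering from 56 to a 36 mm foot. Stands on the bench. Nested, its collar rests on the lower cup's rim, 16 mm higher than that cup. Origin: centre of the foot's underside; z: axis, up.
- cup4: one of 2 to 4 alike hollow steel cups (missing: None), open at the top, 60 mm high, 0.18 kg: straight collar 66 mm outside, 60 mm bore, from 44 mm to the rim at 60 mm; below it a body tapering from 56 to a 36 mm foot. Stands on the bench. Nested, its collar rests on the lower cup's rim, 16 mm higher than that cup. Origin: centre of the foot's underside; z: axis, up.
- slug: bystander: solid dark steel cylinder 42 mm in diameter and 55 mm high, standing among the cups. Origin: centre of its underside.
- dial_a: bystander: dial indicator on a black magnetic base 60 by 50 by 55 mm with a post to 205 mm, its arm and dial reaching 130 mm to -y. Origin: centre of the base's underside.
- dial_b: bystander: the same, its arm and dial reaching 130 mm to +y. Origin: centre of the base's underside.
- gaugebox: bystander: shut wooden gauge box 90 by 150 by 40 mm. Origin: centre of its underside.
There are look-alikes about, which are no part of the job. Leave any pink or purple look-alike of the cup4 alone. Leave any green look-alike of the cup3 alone.

How it is judged:
On the way, in this order (a step that is already met when the one before it is completed fails the run):
1. the V-block and the setting ring stand on the surface plate, the lid still shut (x of vblock in the frame of plate between -0.115 and 0.115 m and y of vblock in the frame of plate between -0.085 and 0.085 m and z of vblock in the frame of plate between 0.02 and 0.031 m and angle between each of vblock, setring's own z axis and vertical below 0.1 rad and linear speed of each of vblock, setring below 0.03 m/s and x of setring in the frame of plate between -0.115 and 0.115 m and y of setring in the frame of plate between -0.085 and 0.085 m and z of setring in the frame of plate between 0.02 and 0.031 m and value of joint lid below 0.1 rad), for 0.2 s.
2. the lid leans back on its stop (value of joint lid above 1.7 rad and velocity of joint lid below 0.1 rad/s), for 0.2 s.
At the end, for the whole second after the job is handed in: Lid past 1.70 rad; V-block and ring flat on the surface plate, centres over it; every cup present upright (0.09 rad) inside the case in one nested stack: a multiple of 16 mm (within 4 mm) above the inner floor, axes within 10 mm of one another; at rest (value of joint lid above 1.7 rad and x of vblock in the frame of plate between -0.115 and 0.115 m and y of vblock in the frame of plate between -0.085 and 0.085 m and z of vblock in the frame of plate between 0.02 and 0.031 m and angle between each of vblock, setring's own z axis and vertical below 0.1 rad and linear speed of each of vblock, setring below 0.03 m/s and x of setring in the frame of plate between -0.115 and 0.115 m and y of setring in the frame of plate between -0.085 and 0.085 m and z of setring in the frame of plate between 0.02 and 0.031 m and (z of cup1 in the frame of case_in between -0.004 and 0.004 m or z of cup1 in the frame of case_in between 0.012 and 0.02 m or z of cup1 in the frame of case_in between 0.028 and 0.036 m or z of cup1 in the frame of case_in between 0.044 and 0.052 m) and x of cup1 in the frame of case_in between -0.069 and 0.069 m and y of cup1 in the frame of case_in between -0.114 and 0.114 m and angle between each of cup1, cup2, cup3, cup4's own z axis and vertical below 0.09 rad and linear speed of each of cup1, cup2, cup3, cup4 below 0.02 m/s and (z of cup2 in the frame of case_in between -0.004 and 0.004 m or z of cup2 in the frame of case_in between 0.012 and 0.02 m or z of cup2 in the frame of case_in between 0.028 and 0.036 m or z of cup2 in the frame of case_in between 0.044 and 0.052 m) and x of cup2 in the frame of case_in between -0.069 and 0.069 m and y of cup2 in the frame of case_in between -0.114 and 0.114 m and (z of cup3 in the frame of case_in between -0.004 and 0.004 m or z of cup3 in the frame of case_in between 0.012 and 0.02 m or z of cup3 in the frame of case_in between 0.028 and 0.036 m or z of cup3 in the frame of case_in between 0.044 and 0.052 m) and x of cup3 in the frame of case_in between -0.069 and 0.069 m and y of cup3 in the frame of case_in between -0.114 and 0.114 m and (z of cup4 in the frame of case_in between -0.004 and 0.004 m or z of cup4 in the frame of case_in between 0.012 and 0.02 m or z of cup4 in the frame of case_in between 0.028 and 0.036 m or z of cup4 in the frame of case_in between 0.044 and 0.052 m) and x of cup4 in the frame of case_in between -0.069 and 0.069 m and y of cup4 in the frame of case_in between -0.114 and 0.114 m and horizontal distance between cup1 and cup2 below 0.01 m and horizontal distance between each of cup1, cup2 and cup3 below 0.01 m and horizontal distance between each of cup1, cup2, cup3 and cup4 below 0.01 m); the robot touches nothing.
It fails at once if the lid is flung open (faster than 2.5 rad/s) (velocity of joint lid above 2.5 rad/s).
It fails at once if a dial stand, the slug or the gauge box is pushed more than 40 mm aside or tipped over (distance of any of dial_a, dial_b, slug, gaugebox from where it was at the start of the episode above 0.04 m or angle between any of dial_a, dial_b, slug, gaugebox's own z axis and vertical above 0.5 rad).
Of cup1, cup2, cup3, cup4 only 2 to 4 are there at a start; the rules pass over those that are not, and their reading is None.
At some moment in a run one of vblock, setring may be knocked a few centimetres aside while the robot is not near it.
Once in a run the grip may slacken for a moment while it holds something.
It also fails if it takes over 210 s, if anything falls off the work surface, if the arm or the gripper's body presses on something with over 40 N, if the wrist force passes 120 N, or if a joint passes its speed limit or range.

## Working session

There is one attempt and no reset: what is moved stays moved. The work goes in short steps, Python scripts to look and compute and a tool call to move; the robot and the scene stay as the last step left them, time stands still between calls to the robot, and variables do not carry over. Pictures are saved under pics/ and viewed, and the job is handed in when it is done.

Besides the shell and the picture viewer there is one more tool, called after "Emit:" by a JSON object that holds its "name" and its "arguments". carry_out: Moves the arm, as the interface text tells. Its arguments: {"type":"object","properties":{"rows":{"type":"array"},"gripper":{"type":"number"},"grip_force":{"type":"number"}},"required":["rows"]}

```bash
ls; mkdir -p pics; cat > h.py <<'E'
from rig import *
import numpy as np, cv2
def K(c):
    f=c["img"].shape[0]/2/np.tan(np.radians(c["vertical_fov"])/2); return f
def pts(c):
    f=K(c); d=c["depth"]; v,u=np.mgrid[0:d.shape[0],0:d.shape[1]]
    P=np.stack([(u-c["cx"])/f*d,(v-c["cy"])/f*d,d],-1)
    W=(P-np.array(c["t"]))@np.array(c["R"])
    W[d<=0]=np.nan
    return W
def save(c,n,s=1.5): cv2.imwrite("pics/"+n,cv2.resize(c["img"][:,:,::-1],None,fx=s,fy=s,interpolation=cv2.INTER_CUBIC))
E
python3 - <<'E'
from h import *
s=get_state(); print(s)
for n in ["scene","top","wrist"]:
    c=camera(n); save(c,n+"0.png"); print(n,c["vertical_fov"],c["cx"],c["cy"],(-np.array(c["R"]).T@c["t"]).round(3),(c["depth"]>0).mean())
    np.savez("/tmp/"+n+"0.npz",**c)
E
```

```text
pics
{'t': 0.0, 'q': array([ 1.21280446,  0.5371327 , -0.00442522,  1.5388419 ,  0.00260881,
        1.06728183, -0.07120045]), 'qd': array([-0.00023498,  0.00033567,  0.00197717, -0.00174338,  0.00066883,
        0.00160358,  0.00073983]), 'joint_torque': array([ 1.48500953e-04, -5.70981610e+01,  9.90657471e-01, -2.51603919e+01,
       -5.63592883e-02,  1.78571156e-02,  1.40568841e-04]), 'tool_pos': array([ 0.18678594, -0.6219569 ,  0.23347306]), 'tool_rot': array([-3.10660390e+00, -4.56586137e-01,  5.89425613e-04]), 'contact_force': array([ 0.4449898 ,  0.10232684, -0.12257361]), 'torque': array([ 0.03580781, -0.01802089, -0.00178216]), 'grip_width': 0.0881505166065238}
scene 52.90089248512783 259.88642264943945 192.96305396198295 [ 1.473 -0.243  0.794] 0.9960072835286459
top 53.37677386534144 248.28386223564019 195.44189873569292 [ 0.515 -0.06   1.316] 0.9960123697916666
wrist 61.874739884021515 253.58140166333345 190.40891462263494 [ 0.256 -0.602  0.384] 0.9957427978515625
```

View pics/top0.png

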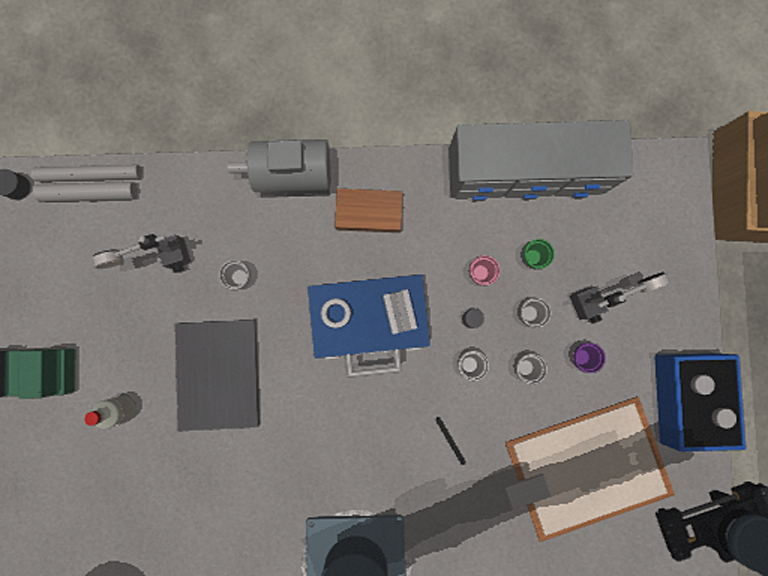

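View pics/scene0.png

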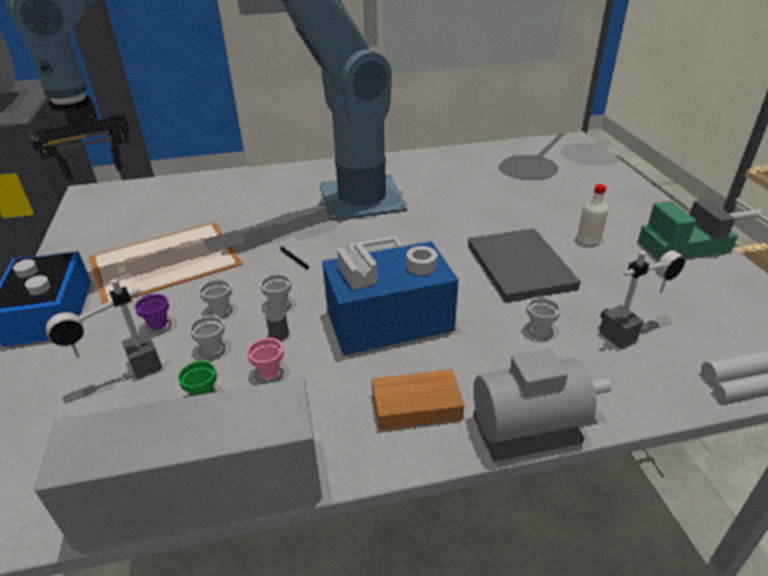

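View pics/wrist0.png

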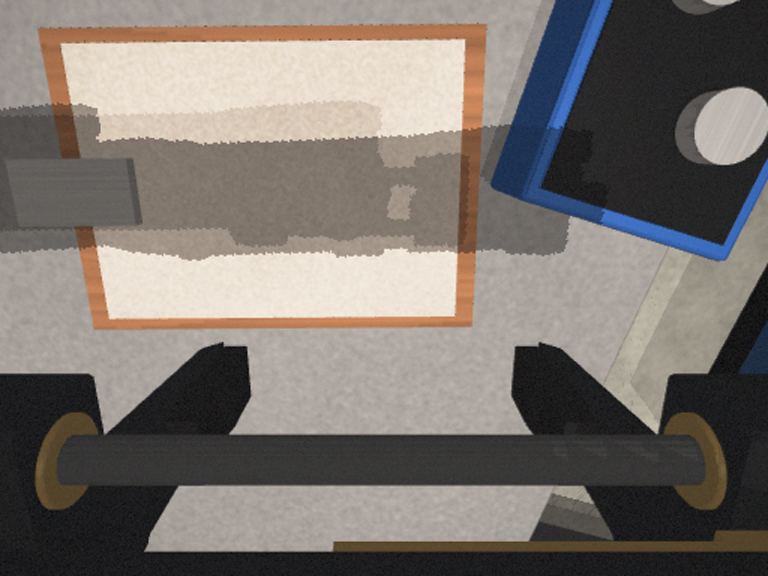

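Top view (up = +x, left = +y). Candidates: steel cups at (238,275), (533,312), (473,363) and (530,366). Not cups: pink (485,270), green (537,254), purple (588,357) and the slug (473,317). The real case is the blue one at (370,315) with the V-block (400,312) and ring (336,313) on it, not the blue bin at (700,400). The plate is at (217,375). Next I measure and check in a close crop.

```bash
cat > m.py <<'E'
from h import *
import sys
def blob(W,mask):
    n,l,st,ce=cv2.connectedComponentsWithStats(mask.astype(np.uint8))
    return [(l==i) for i in range(1,n) if st[i,4]>25]
E
python3 - <<'E'
from m import *
c=camera("top"); W=pts(c); im=c["img"].astype(int); hsv=cv2.cvtColor(c["img"],cv2.COLOR_RGB2HSV)
np.save("/tmp/W.npy",W)
z=W[...,2]
print("table z",np.nanmedian(z[60*0+200:230,100:110]))
# cups rim: z between .05 and .066
for nm,u,v in [("cup?",238,275),("cup?",533,312),("cup?",473,363),("cup?",530,366),("pink",485,270),("green",537,254),("purple",588,357),("slug",473,317)]:
    u=int(u/1.5);v=int(v/1.5);S=np.s_[v-17:v+18,u-17:u+18]
    w=W[S];zz=w[...,2]; m=(zz>.045)&(zz<.08)
    p=w[m]; 
    (x,y),r=cv2.minEnclosingCircle(p[:,:2].astype(np.float32))
    print(nm,m.sum(),"c",round(x,4),round(y,4),"r",round(r,4),"ztop",np.percentile(p[:,2],90).round(4))
# case/blue lid
m=(hsv[...,0]>100)&(hsv[...,0]<130)&(hsv[...,1]>100)&(z>.10)&(z<.14)
for b in blob(W,m):
    p=W[b]; print("blue",len(p),np.median(p[:,2]),p.min(0),p.max(0),cv2.minAreaRect((p[:,:2]*1000).astype(np.float32)))
m=(z>.14)&(z<.2)
for b in blob(W,m):
    p=W[b]; print("above lid",len(p),p.mean(0).round(4),np.percentile(p[:,2],95),cv2.minAreaRect((p[:,:2]*1000).astype(np.float32)))
m=(z>.017)&(z<.033)
for b in blob(W,m):
    if b.sum()>800:
        p=W[b]; print("plate",len(p),np.median(p[:,2]),cv2.minAreaRect((p[:,:2]*1000).astype(np.float32)))
S=np.s_[190:255,200:290]
cv2.imwrite("pics/crop.png",cv2.resize(np.hstack([c["img"][165:285,190:320,::-1],c["img"][155:275,285:415,::-1]]),None,fx=3,fy=3,interpolation=cv2.INTER_CUBIC))
m=(z>.08)&(z<.13)
for b in blob(W,m):
    p=W[b]; print("h",len(p),p.mean(0).round(4),p[:,2].max(),cv2.minAreaRect((p[:,:2]*1000).astype(np.float32)))
E
```

```text
table z -0.0011066101542668823
cup? 120 c 0.6539 0.2489 r 0.0334 ztop 0.0609
cup? 135 c 0.5514 -0.4128 r 0.0333 ztop 0.0615
cup? 126 c 0.4392 -0.2717 r 0.0336 ztop 0.0615
cup? 139 c 0.4292 -0.3983 r 0.0335 ztop 0.0611
pink 115 c 0.6483 -0.3053 r 0.0332 ztop 0.0624
green 137 c 0.6812 -0.4271 r 0.0335 ztop 0.0612
purple 150 c 0.4492 -0.5259 r 0.0338 ztop 0.0626
slug 132 c 0.5431 -0.2788 r 0.021 ztop 0.0579
blue 2835 0.13211942512631764 [ 0.46958542 -0.17037043  0.12365114] [0.63402889 0.07729974 0.1395875 ] ((552.103515625, -46.575782775878906), (148.13539123535156, 238.18203735351562), 4.358450889587402)
blue 102 0.13241725850702746 [0.5422526  0.00384969 0.12813184] [0.57658148 0.03519324 0.13642265] ((559.4193115234375, 19.497167587280273), (31.267297744750977, 34.24445724487305), 89.15933227539062)
above lid 4481 [ 0.882 -0.421  0.15 ] 0.1538386524507296 ((883.1888427734375, -422.404541015625), (124.87779998779297, 360.87255859375), 0.009583071805536747)
above lid 450 [0.8875 0.1163 0.1537] 0.1584080678134554 ((888.4038696289062, 116.39949035644531), (69.21741485595703, 60.04896545
[... 1324 characters left out ...]
5888671875, 142.32501220703125), (105.80751037597656, 219.9348907470703), 0.05818614736199379)
h 642 [0.4496 0.661  0.1049] 0.11475669238624576 ((450.5158996582031, 665.6808471679688), (52.32155990600586, 100.21574401855469), 88.25452423095703)
h 2890 [ 0.3503 -0.7564  0.094 ] 0.1166033403993085 ((349.76971435546875, -761.150390625), (200.11279296875, 144.54380798339844), 0.11274784803390503)
h 245 [0.3631 0.5059 0.1023] 0.12961477470995497 ((362.3241882324219, 511.41033935546875), (57.90705871582031, 50.20428466796875), 21.31243896484375)
h 261 [ 0.0577 -0.0064  0.1084] 0.12996434210381982 ((49.06107711791992, -5.3169708251953125), (129.04002380371094, 46.27526092529297), 85.85929107666016)
```

View pics/crop.png

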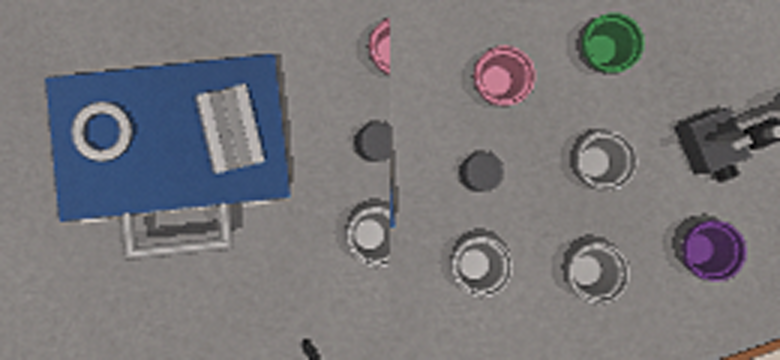

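The crop confirms the choice: four bare-steel cups, with pink, green, purple and the slug excluded. I get the handle and dial positions, then go above the V-block.

```bash
python3 - <<'E'
from m import *
c=dict(np.load("/tmp/top0.npz")); W=pts(c); z=W[...,2]
# handle region in front of case
x,y=W[...,0],W[...,1]
b=np.radians(4.36); cx,cy=.552,-.0466
X=(x-cx)*np.cos(b)+(y-cy)*np.sin(b); Y=-(x-cx)*np.sin(b)+(y-cy)*np.cos(b)
m=(X<-.078)&(X>-.14)&(abs(Y)<.08)&(z>.06)
print("handle n",m.sum(),"X",np.percentile(X[m],[0,5,95,100]).round(4),"Y",Y[m].min().round(3),Y[m].max().round(3),"z",np.percentile(z[m],[50,95]).round(4))
mm=m&(X<-.108); print(X[mm].mean(),Y[mm].mean(),np.percentile(z[mm],[50,90]))
for u,v in [(182,252),(588,303)]:
    u=int(u/1.5);v=int(v/1.5); w=W[v-20:v+21,u-20:u+21].reshape(-1,3); w=w[(w[:,2]>.045)&(w[:,2]<.065)]; print("dial",w.mean(0),w.min(0),w.max(0))
    w=W[v-20:v+21,u-20:u+21].reshape(-1,3); w=w[w[:,2]>.185]; print(" top",w.mean(0))
E
```

```text
handle n 222 X [-0.1209 -0.1197 -0.0806 -0.0782] Y -0.075 0.078 z [0.1306 0.1346]
-0.11450341102332204 -0.0004972265727464026 [0.13077407 0.13364776]
dial [0.70993301 0.38849531 0.05344788] [0.67159384 0.36103163 0.0451332 ] [0.74535444 0.41898188 0.06301526]
 top [nan nan nan]
dial [ 0.56989707 -0.53564258  0.05502876] [ 0.53516118 -0.56956813  0.04508312] [ 0.60442581 -0.50713683  0.06425206]
 top [ 0.56879048 -0.53560654  0.19152466]<stdin>:12: RuntimeWarning: Mean of empty slice.
  ret = um.true_divide(
```

Emit:
{"name": "carry_out", "arguments": {"rows": [[[20,30,50,0,0,0],[60,80,90,0,0,-2],[95,130,90,0,0,-5],[130,180,90,0,0,-5],[165,230,90,0,0,-5],[200,280,90,0,0,-5],[235,330,90,0,0,-5],[270,380,90,0,0,-5],[305,430,90,0,0,-5],[340,480,70,0,0,-5],[370,512,40,0,0,-5],[370,512,40,0,0,-5],[370,512,40,0,0,-5]]], "gripper": 1}}

```text
t: 1.82
tool_pos: [0.5565, -0.1111, 0.2738]
tool_rot: [-3.125, -0.32, 0.001]
contact_force: [-0.2, -0.4, 0.4]
grip_width: 0.088
```

```bash
python3 - <<'E'
from m import *
c=camera("wrist"); save(c,"w1.png"); W=pts(c); z=W[...,2]
hsv=cv2.cvtColor(c["img"],cv2.COLOR_RGB2HSV)
s=get_state()["tool_pos"]
m=(z>.14)&(z<.19)&(abs(W[...,0]-s[0])<.07)&(abs(W[...,1]-s[1])<.06)
for b in blob(W,m):
    p=W[b]; print(len(p),np.percentile(p[:,2],[5,50,98]).round(4),cv2.minAreaRect((p[:,:2]*1000).astype(np.float32)))
E
```

```text
6128 [0.1605 0.1709 0.1788] ((557.3062744140625, -108.5530776977539), (80.68579864501953, 50.1474494934082), 11.73665714263916)
```

View pics/w1.png

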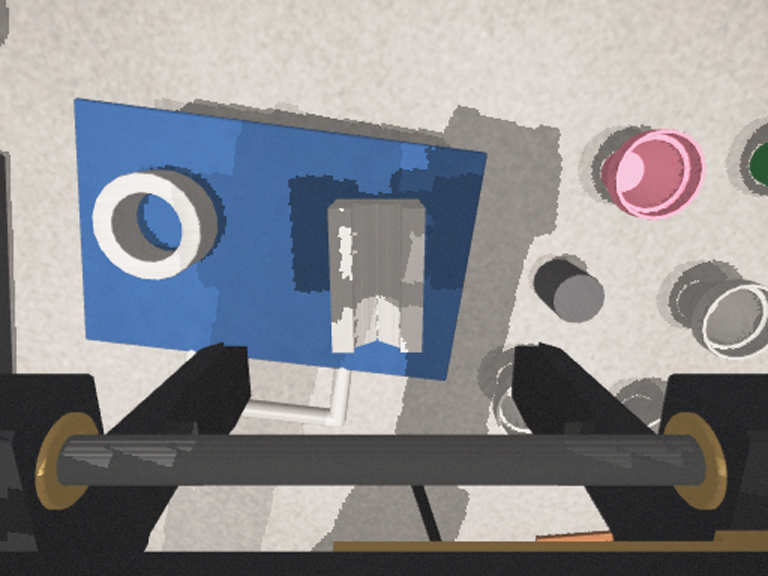

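The wrist view shows the V-block at (375,275), aligned between the jaws, and the ring at (155,225). I descend and grip.

Emit:
{"name": "carry_out", "arguments": {"rows": [[[1,2,-40,0,0,0],[1,2,-80,0,0,0],[1,2,-105,0,0,0],[1,2,-120,0,0,0],[1,2,-120,0,0,0],[1,2,-120,0,0,0]]], "gripper": 1}}

```text
t: 2.62
tool_pos: [0.5584, -0.1102, 0.1556]
tool_rot: [3.125, 0.317, 0.003]
contact_force: [-0.3, -0.0, 0.8]
grip_width: 0.0882
```

Emit:
{"name": "carry_out", "arguments": {"rows": [[[0,0,0,0,0,0],[0,0,0,0,0,0],[0,0,0,0,0,0],[0,0,0,0,0,0],[0,0,0,0,0,0],[0,0,0,0,0,0]]], "gripper": 0, "grip_force": 40}}

```text
t: 3.38
tool_pos: [0.5584, -0.1097, 0.1557]
tool_rot: [3.125, 0.317, 0.003]
contact_force: [-1.8, 2.2, 2.1]
grip_width: 0.0498
```

Emit:
{"name": "carry_out", "arguments": {"rows": [[[0,0,25,0,0,0],[0,0,60,0,0,0],[0,0,85,0,0,0],[-5,40,85,0,0,-3],[-15,85,85,0,0,-6],[-22,130,85,0,0,-9],[-30,175,85,0,0,-11],[-38,220,85,0,0,-11],[-45,265,85,0,0,-11],[-53,310,85,0,0,-11],[-60,355,70,0,0,-11],[-66,390,20,0,0,-11],[-68,408,-30,0,0,-11],[-68,408,-60,0,0,-11],[-68,408,-80,0,0,-11],[-68,408,-80,0,0,-11],[-68,408,-80,0,0,-11]]]}}

```text
t: 5.5
tool_pos: [0.4914, 0.2985, 0.0768]
tool_rot: [-3.141, -0.015, -0.006]
contact_force: [-0.5, -0.9, -4.5]
grip_width: 0.0496
```

Emit:
{"name": "carry_out", "arguments": {"rows": [[[0,0,-12,0,0,0],[0,0,-20,0,0,0],[0,0,-24,0,0,0],[0,0,-27,0,0,0],[0,0,-28,0,0,0],[0,0,-28,0,0,0]]]}}

```text
t: 6.25
tool_pos: [0.4914, 0.2986, 0.0489]
tool_rot: [-3.141, -0.015, -0.006]
contact_force: [0.1, -1.0, -5.2]
grip_width: 0.05
```

Emit:
{"name": "carry_out", "arguments": {"rows": [[[0,0,-1,0,0,0],[0,0,-2,0,0,0],[0,0,-2,0,0,0],[0,0,-2,0,0,0]]]}}

```text
t: 6.75
tool_pos: [0.4917, 0.2987, 0.0482]
tool_rot: [-3.141, -0.015, -0.007]
contact_force: [-2.9, -2.8, 8.1]
grip_width: 0.0498
```

Contact was felt. I release, rise and go above the ring.

Emit:
{"name": "carry_out", "arguments": {"rows": [[[0,0,0,0,0,0],[0,0,0,0,0,0],[0,0,0,0,0,0],[0,0,50,0,0,0],[0,0,110,0,0,0],[0,0,170,0,0,0],[5,-40,220,0,0,0],[20,-90,220,0,0,0],[35,-140,220,0,0,0],[50,-190,220,0,0,0],[60,-240,220,0,0,0],[66,-280,220,0,0,0],[66,-280,220,0,0,0],[66,-280,220,0,0,0]]], "gripper": 1}}

```text
t: 8.5
tool_pos: [0.5575, 0.0197, 0.2681]
tool_rot: [-3.14, -0.016, -0.007]
contact_force: [-0.2, 0.4, 0.1]
grip_width: 0.0877
```

```bash
python3 - <<'E'
from m import *
c=camera("wrist"); save(c,"w2.png"); W=pts(c); z=W[...,2]
s=get_state()["tool_pos"]; print(s)
m=(z>.155)&(z<.17)&(abs(W[...,0]-.558)<.07)&(abs(W[...,1]-.018)<.07)
for b in blob(W,m):
    p=W[b]; print(len(p),np.percentile(p[:,2],[5,50,98]).round(4),cv2.minEnclosingCircle((p[:,:2]*1000).astype(np.float32)))
c=camera("top");save(c,"t2.png"); W=pts(c);z=W[...,2]
m=(z>.05)&(z<.09)&(abs(W[...,0]-.44)<.13)&(abs(W[...,1]-.3)<.09)
for b in blob(W,m):
    p=W[b]; print(len(p),np.percentile(p[:,2],[5,50,98]).round(4),cv2.minAreaRect((p[:,:2]*1000).astype(np.float32)))
E
```

```text
[0.55746315 0.02032911 0.26818995]
2473 [0.1592 0.1625 0.164 ] ((558.668701171875, 20.879350662231445), 30.11386489868164)
398 [0.0519 0.0643 0.073 ] ((491.0733642578125, 296.2048645019531), (78.8359603881836, 52.923484802246094), 1.717901349067688)
```

View pics/w2.png

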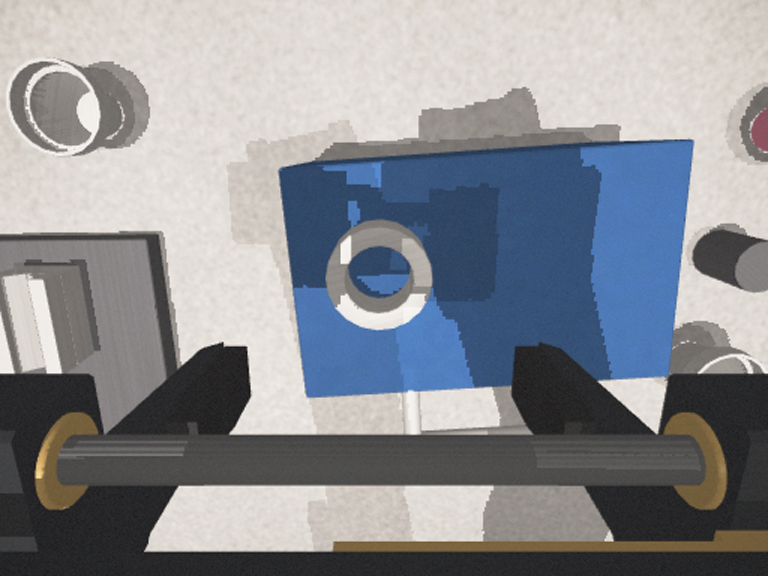

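The ring at (380,273) is centred and the V-block is standing on the plate. I grip the ring.

Emit:
{"name": "carry_out", "arguments": {"rows": [[[1,0,-40,0,0,0],[1,0,-80,0,0,0],[1,0,-103,0,0,0],[1,0,-116,0,0,0],[1,0,-116,0,0,0],[1,0,-116,0,0,0]]]}}

```text
t: 9.35
tool_pos: [0.5593, 0.0209, 0.1533]
tool_rot: [-3.14, -0.02, -0.01]
contact_force: [-0.1, -0.0, 0.6]
grip_width: 0.088
```

Emit:
{"name": "carry_out", "arguments": {"rows": [[[0,0,0,0,0,0],[0,0,0,0,0,0],[0,0,0,0,0,0],[0,0,0,0,0,0],[0,0,0,0,0,0]]], "gripper": 0, "grip_force": 40}}

```text
t: 9.98
tool_pos: [0.5594, 0.0209, 0.1535]
tool_rot: [-3.14, -0.02, -0.01]
contact_force: [-0.9, 0.1, 2.8]
grip_width: 0.0577
```

Emit:
{"name": "carry_out", "arguments": {"rows": [[[0,0,25,0,0,0],[0,0,60,0,0,0],[-20,30,70,0,0,0],[-47,70,70,0,0,0],[-75,115,70,0,0,0],[-102,155,70,0,0,0],[-129,197,70,0,0,0],[-155,237,70,0,0,0],[-175,265,50,0,0,0],[-181,277,0,0,0,0],[-181,277,-50,0,0,0],[-181,277,-80,0,0,0],[-181,277,-80,0,0,0],[-181,277,-80,0,0,0]]]}}

```text
t: 11.72
tool_pos: [0.3789, 0.2984, 0.0743]
tool_rot: [-3.139, -0.02, -0.012]
contact_force: [0.5, 1.0, -2.7]
grip_width: 0.0569
```

```bash
python3 - <<'E'
from m import *
c=camera("wrist"); save(c,"w3.png",1.2); print(get_state()["tool_pos"],get_state()["contact_force"],get_state()["grip_width"])
c=camera("scene"); save(c,"s3.png",1.2)
E
```

```text
[0.37922911 0.29855669 0.07474927] [ 0.48469747  0.52421993 -3.3323644 ] 0.05731046098004794
```

View pics/s3.png

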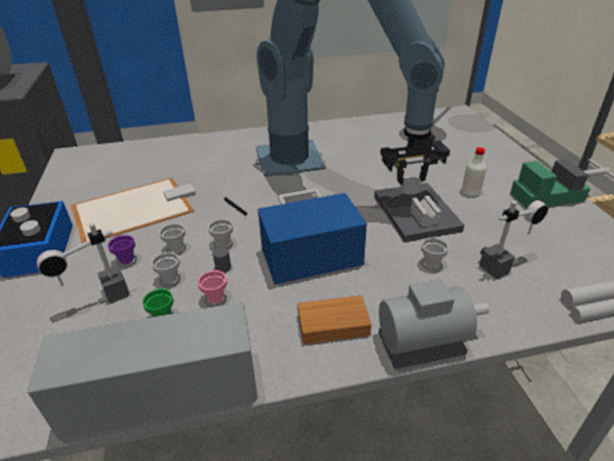

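View pics/w3.png

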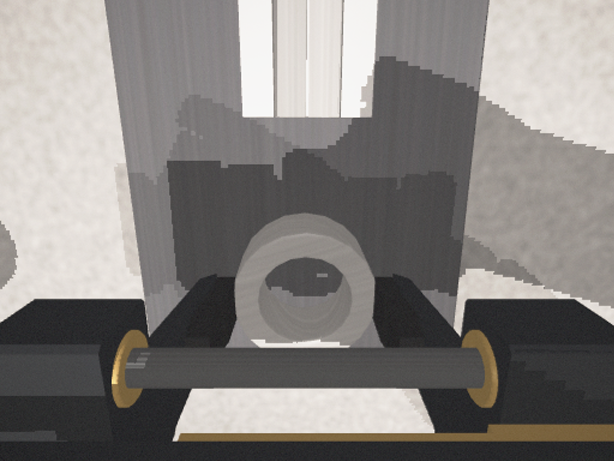

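The ring is held level over the plate at wrist (305,290). I lower until contact.

Emit:
{"name": "carry_out", "arguments": {"rows": [[[0,0,-12,0,0,0],[0,0,-20,0,0,0],[0,0,-25,0,0,0],[0,0,-28,0,0,0],[0,0,-29,0,0,0],[0,0,-29,0,0,0]]]}}

```text
t: 12.58
tool_pos: [0.3802, 0.2987, 0.0475]
tool_rot: [-3.139, -0.019, -0.017]
contact_force: [-2.1, -2.9, 20.2]
grip_width: 0.0571
```

Emit:
{"name": "carry_out", "arguments": {"rows": [[[0,0,0,0,0,0],[0,0,0,0,0,0],[0,0,0,0,0,0],[0,0,40,0,0,0],[0,0,100,0,0,0],[0,0,160,0,0,0],[0,0,200,0,0,0],[0,0,200,0,0,0]]], "gripper": 1}}

```text
t: 13.58
tool_pos: [0.3817, 0.3, 0.2503]
tool_rot: [-3.136, -0.019, -0.024]
contact_force: [-0.7, -0.2, -0.1]
grip_width: 0.0879
```

```bash
python3 - <<'E'
from m import *
print(get_state()["q"].round(3))
c=camera("wrist"); save(c,"w4.png",1.2); W=pts(c); z=W[...,2]
m=(z>.045)&(z<.09)&(abs(W[...,0]-.42)<.13)&(abs(W[...,1]-.3)<.09)
for b in blob(W,m):
    p=W[b]; print(len(p),np.percentile(p[:,2],[5,50,98]).round(4),p.mean(0),cv2.minAreaRect((p[:,:2]*1000).astype(np.float32)))
E
```

```text
[-0.348  0.265 -0.485  1.935  0.158  0.961 -2.467]
4502 [0.0537 0.065  0.0717] [0.49249977 0.29856757 0.06418287] ((491.4095153808594, 298.5829162597656), (79.56038665771484, 50.06692886352539), 0.5526453256607056)
1431 [0.0506 0.0551 0.0567] [0.38036703 0.29886096 0.05468729] ((379.84381103515625, 298.90753173828125), (58.65323257446289, 58.99113845825195), 6.434290885925293)
```

View pics/w4.png

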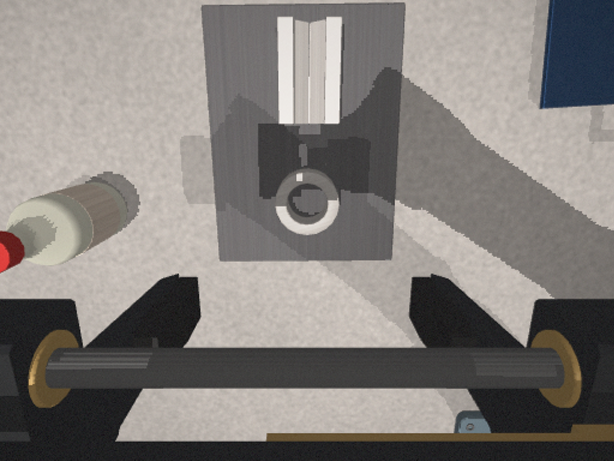

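Both stand on the plate: V-block at (310,70), ring at (307,200), measured (0.491,0.299) and (0.380,0.299). Next I turn the jaws to straddle the handle bar.

Emit:
{"name": "carry_out", "arguments": {"rows": [[[5,-30,0,0,0,9],[10,-60,0,0,0,18],[15,-95,0,0,0,27],[20,-130,0,0,0,36],[25,-165,0,0,0,45],[32,-200,0,0,0,54],[38,-235,0,0,0,63],[44,-270,0,0,0,72],[50,-310,0,0,0,81],[56,-340,0,0,0,88],[56,-355,0,0,0,93.5],[56,-355,0,0,0,93.5],[56,-355,0,0,0,93.5],[56,-355,0,0,0,93.5]]]}}

```text
t: 15.38
tool_pos: [0.4365, -0.055, 0.248]
tool_rot: [-2.13, -2.293, -0.009]
contact_force: [0.2, 0.3, -0.7]
grip_width: 0.0882
```

```bash
python3 - <<'E'
from m import *
s=get_state();print(s["q"].round(3)); R=cv2.Rodrigues(s["tool_rot"])[0]; print(np.degrees(np.arctan2(R[1,1],R[0,1])),R[:,2].round(4))
c=camera("wrist"); save(c,"w5.png",1.2); W=pts(c); z=W[...,2]
x,y=W[...,0],W[...,1]
m=(z>.1)&(z<.14)&(x<.47)&(x>.40)&(abs(y+.055)<.08)
for b in blob(W,m):
    p=W[b]; print(len(p),np.percentile(p[:,2],[5,50,98]).round(4),p.mean(0),p.min(0),p.max(0))
    for yy in (-.09,-.055,-.02):
        q=p[abs(p[:,1]-yy)<.008]; q=q[q[:,0]<.452]
        if len(q): print(yy,q[:,0].min(),q[:,0].max(),np.percentile(q[:,2],98))
E
```

```text
[ 0.439  0.193 -0.453  2.025  0.088  0.949  0.015]
4.217243784587984 [-0.005   0.0127 -0.9999]
40 [0.1056 0.1172 0.1189] [0.46824145 0.02163335 0.11368614] [0.46730015 0.01860812 0.10037314] [0.46995854 0.02453443 0.11887712]
2595 [0.1282 0.1318 0.1337] [ 0.44372163 -0.04634031  0.13143846] [ 0.42749618 -0.10884846  0.12370561] [0.46997235 0.00436991 0.13452485]
-0.09 0.43374073441113964 0.4511656709160077 0.1337928297483178
-0.055 0.43133636922908886 0.44392619390064797 0.13373857842542003
-0.02 0.42805205806885405 0.4410780949509723 0.1337316942930065
```

View pics/w5.png

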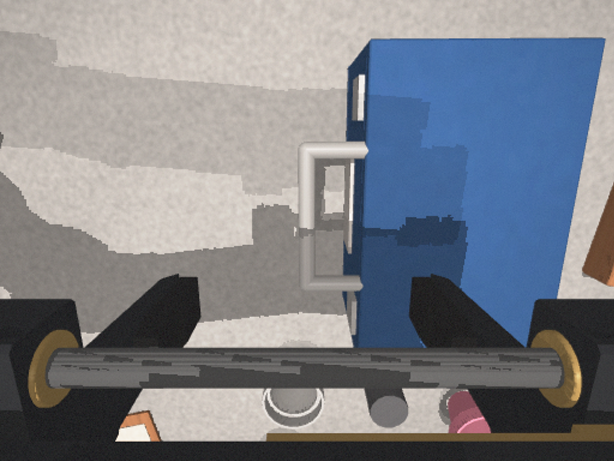

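The bar is at wrist (303,215), centre (0.4376,-0.055,0.1275). I narrow the jaws to about 26 mm, lower them and grip softly.

Emit:
{"name": "carry_out", "arguments": {"rows": [[[1,0,-20,0,0,0],[1,0,-40,0,0,0],[1,0,-60,0,0,0],[1,0,-60,0,0,0],[1,0,-60,0,0,0]]], "gripper": 0.3}}

```text
t: 16.05
tool_pos: [0.4381, -0.055, 0.1888]
tool_rot: [-2.13, -2.294, -0.01]
contact_force: [-0.4, -0.3, -0.4]
grip_width: 0.0405
```

```bash
python3 - <<'E'
from m import *
s=get_state();print(s["tool_pos"],s["grip_width"])
c=camera("wrist"); save(c,"w6.png",1.2)
E
```

```text
[ 0.43805284 -0.05495151  0.18876334] 0.04049293275857064
```

View pics/w6.png

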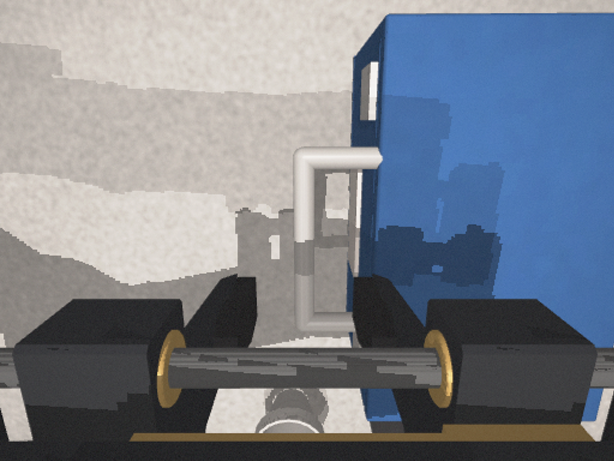

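Emit:
{"name": "carry_out", "arguments": {"rows": [[[0,0,-10,0,0,0],[0,0,-20,0,0,0],[0,0,-20,0,0,0],[0,0,-20,0,0,0]]], "gripper": 0.28}}

```text
t: 16.6
tool_pos: [0.4382, -0.055, 0.1689]
tool_rot: [-2.13, -2.294, -0.011]
contact_force: [-0.4, 0.6, 0.9]
grip_width: 0.0247
```

Emit:
{"name": "carry_out", "arguments": {"rows": [[[0,0,-20,0,0,0],[0,0,-34,0,0,0],[0,0,-43,0,0,0],[0,0,-43,0,0,0],[0,0,-43,0,0,0]]]}}

```text
t: 17.23
tool_pos: [0.4386, -0.055, 0.1262]
tool_rot: [-2.131, -2.294, -0.011]
contact_force: [-0.9, -0.7, 0.3]
grip_width: 0.0245
```

Emit:
{"name": "carry_out", "arguments": {"rows": [[[0,0,0,0,0,0],[0,0,0,0,0,0],[0,0,0,0,0,0],[0,0,0,0,0,0]]], "gripper": 0, "grip_force": 15}}

```text
t: 17.73
tool_pos: [0.4377, -0.0551, 0.1265]
tool_rot: [-2.13, -2.293, -0.009]
contact_force: [-3.4, 0.1, 6.6]
grip_width: 0.0061
```

Emit:
{"name": "carry_out", "arguments": {"rows": [[[0,0,0,0,0,0],[0,0,2,0,0,0],[0,0,6,0,0,0],[0,0,10,0,0,0],[0,0,10,0,0,0]]]}}

```text
t: 18.35
tool_pos: [0.438, -0.0552, 0.1368]
tool_rot: [-2.131, -2.294, -0.009]
contact_force: [-0.8, 0.1, -0.5]
grip_width: 0.0003
```

```bash
python3 - <<'E'
from m import *
s=get_state();print(s["tool_pos"],s["grip_width"],s["contact_force"])
c=camera("wrist"); save(c,"w7.png",1.2)
E
```

```text
[ 0.43798563 -0.05515087  0.13675026] 0.0002633097496018755 [-0.80831403  0.0668721  -0.50482064]
```

View pics/w7.png

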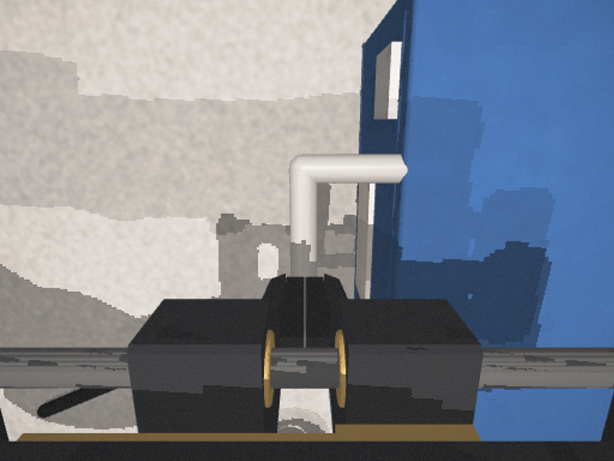

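```bash
python3 - <<'E'
from m import *
c=camera("wrist"); W=pts(c); z=W[...,2]
for v,u in [(180,253),(200,253),(140,300),(100,400),(250,420)]:
    w=W[v-3:v+4,u-3:u+4].reshape(-1,3); print((v,u),np.nanmedian(w,0).round(4))
v=185; print(W[v,235:275,[0,2]].T.round(4)[::2] if 0 else W[v,238:270].round(4)[::3])
t=camera("top"); W=pts(t); x,y,z=W[...,0],W[...,1],W[...,2]
m=(z>.1)&(z<.16)&(x>.47)&(x<.63)&(abs(y+.047)<.09)&(abs(W[...,0]-.55)<.06)
A=np.c_[x[m],y[m],np.ones(m.sum())]; print(np.linalg.lstsq(A,z[m],rcond=None)[0])
save(t,"t7.png")
s=camera("scene"); save(s,"s7.png")
cv2.imwrite("pics/s7c.png",cv2.resize(s["img"][120:270,180:340,::-1],None,fx=4.5,fy=4,interpolation=cv2.INTER_CUBIC))
E
```

```text
(180, 253) [ 0.4349 -0.023   0.1326]
(200, 253) [ 0.4357 -0.0334  0.1327]
(140, 300) [ 0.4561 -0.0014  0.1327]
(100, 400) [0.5004 0.0204 0.133 ]
(250, 420) [ 0.5261 -0.0544  0.1329]
[[ 4.231e-01 -6.150e-02 -9.000e-04]
 [ 4.259e-01 -6.110e-02 -4.000e-04]
 [ 4.306e-01 -2.630e-02  1.309e-01]
 [ 4.321e-01 -2.600e-02  1.318e-01]
 [ 4.336e-01 -2.550e-02  1.331e-01]
 [ 4.351e-01 -2.560e-02  1.324e-01]
 [ 4.367e-01 -2.550e-02  1.321e-01]
 [ 4.382e-01 -2.560e-02  1.313e-01]
 [ 4.398e-01 -2.580e-02  1.301e-01]
 [ 4.481e-01 -5.910e-02  1.100e-03]
 [ 4.509e-01 -5.890e-02  1.100e-03]]
[ 0.00032239 -0.00161266  0.13197454]
```

View pics/s7c.png

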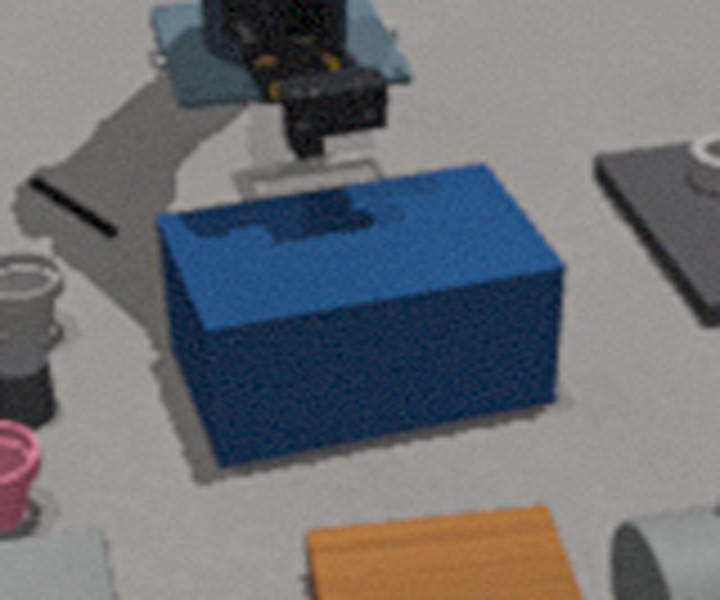

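```bash
python3 - <<'E'
from m import *
t=camera("scene"); W=pts(t); x,y,z=W[...,0],W[...,1],W[...,2]
print(get_state()["tool_pos"],get_state()["tool_rot"])
m=(abs(x-.438)<.04)&(abs(y+.055)<.03)&(z>.06)
for z0 in np.arange(.10,.20,.005):
    q=m&(z>=z0)&(z<z0+.005)
    if q.sum(): print(z0.round(3),q.sum(),W[q].min(0).round(3),W[q].max(0).round(3),t["img"][q].mean(0).round())
cv2.imwrite("pics/s8c.png",cv2.resize(t["img"][125:175,220:290,::-1],None,fx=10,fy=10,interpolation=cv2.INTER_CUBIC))
E
```

```text
[ 0.43765724 -0.05509294  0.13633197] [-2.13007199 -2.29339428 -0.00867677]
0.12 8 [ 0.439 -0.084  0.121] [ 0.444 -0.034  0.125] [99. 98. 96.]
0.125 24 [ 0.437 -0.084  0.125] [ 0.447 -0.028  0.13 ] [102. 100.  98.]
0.13 39 [ 0.434 -0.084  0.13 ] [ 0.478 -0.026  0.134] [112. 111. 109.]
0.14 7 [ 0.434 -0.065  0.142] [ 0.45  -0.045  0.145] [48. 49. 49.]
0.145 7 [ 0.447 -0.065  0.146] [ 0.453 -0.045  0.149] [36. 35. 36.]
0.15 7 [ 0.449 -0.065  0.15 ] [ 0.455 -0.045  0.155] [27. 28. 30.]
0.155 10 [ 0.45  -0.065  0.155] [ 0.454 -0.046  0.16 ] [21. 22. 27.]
0.16 1 [ 0.454 -0.046  0.162] [ 0.454 -0.046  0.162] [42. 43. 45.]
```

View pics/s8c.png

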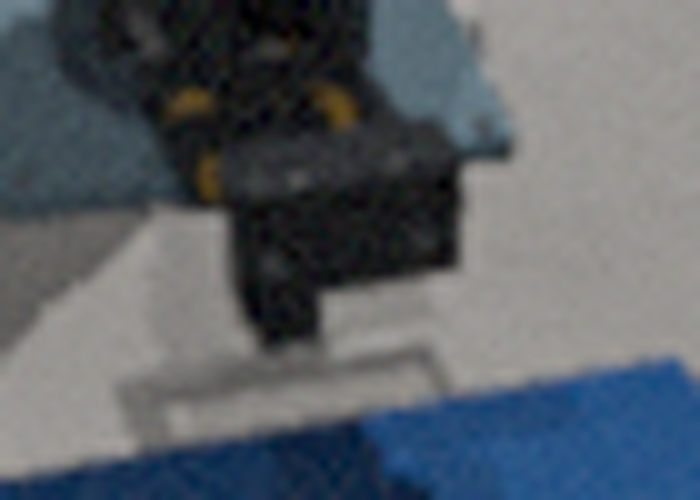

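The scene depth puts the fingertips at about z=0.138 while the TCP reads 0.1365. So the real tips end at about TCP level, not 17 mm ahead, and the jaws only brushed the bar top. I reopen and go about 17 mm deeper than the nominal value.

Emit:
{"name": "carry_out", "arguments": {"rows": [[[0,0,8,0,0,0],[0,0,10,0,0,0],[0,0,10,0,0,0],[0,0,10,0,0,0]]], "gripper": 0.28}}

```text
t: 19.1
tool_pos: [0.4376, -0.0551, 0.1463]
tool_rot: [-2.13, -2.293, -0.009]
contact_force: [-0.4, -0.2, -0.6]
grip_width: 0.0246
```

Emit:
{"name": "carry_out", "arguments": {"rows": [[[0,0,-10,0,0,0],[0,0,-20,0,0,0],[0,0,-30,0,0,0],[0,0,-37,0,0,0],[0,0,-37,0,0,0]]]}}

```text
t: 19.73
tool_pos: [0.4371, -0.055, 0.1087]
tool_rot: [-2.129, -2.293, -0.007]
contact_force: [0.6, 0.6, 0.8]
grip_width: 0.0251
```

Emit:
{"name": "carry_out", "arguments": {"rows": [[[0,0,0,0,0,0],[0,0,0,0,0,0],[0,0,0,0,0,0],[0,0,0,0,0,0]]], "gripper": 0, "grip_force": 20}}

```text
t: 20.23
tool_pos: [0.4375, -0.055, 0.1089]
tool_rot: [-2.13, -2.293, -0.008]
contact_force: [1.9, -0.2, -0.1]
grip_width: 0.0114
```

```bash
python3 - <<'E'
import numpy as np
for a in range(4,105,4):
    t=np.radians(a); dx=-190*np.cos(t)+6*np.sin(t)+190; dz=190*np.sin(t)+6*np.cos(t)-6
    print(a,[round(dx*.997),round(dx*.075),round(dz)],end=" ")
E
```

```text
4 [1, 0, 13] 8 [3, 0, 26] 12 [5, 0, 39] 16 [9, 1, 52] 20 [13, 1, 65] 24 [19, 1, 77] 28 [25, 2, 88] 32 [32, 2, 100] 36 [40, 3, 111] 40 [48, 4, 121] 44 [57, 4, 130] 48 [67, 5, 139] 52 [78, 6, 147] 56 [88, 7, 155] 60 [100, 8, 162] 64 [112, 8, 167] 68 [124, 9, 172] 72 [137, 10, 177] 76 [149, 11, 180] 80 [162, 12, 182] 84 [176, 13, 184] 88 [189, 14, 184] 92 [202, 15, 184] 96 [215, 16, 182] 100 [228, 17, 180] 104 [241, 18, 177]
```

Emit:
{"name": "carry_out", "arguments": {"rows": [[[1,0,13,0,0,0],[3,0,26,0,0,0],[5,0,39,0,0,0],[9,1,52,0,0,0],[13,1,65,0,0,0],[19,1,77,0,0,0],[25,2,88,0,0,0],[32,2,100,0,0,0],[32,2,100,0,0,0]]]}}

```text
t: 21.35
tool_pos: [0.4681, -0.0527, 0.2094]
tool_rot: [-2.127, -2.291, -0.004]
contact_force: [-7.0, 1.5, 2.2]
grip_width: 0.011
```

```bash
python3 - <<'E'
from m import *
s=get_state();print(s["tool_pos"],s["grip_width"],s["contact_force"])
t=camera("scene"); W=pts(t); save(t,"s9.png",1.2)
E
```

```text
[ 0.46809856 -0.05268771  0.20940805] 0.010982585426617408 [-7.03367993  1.4833884   2.20429586]
```

View pics/s9.png

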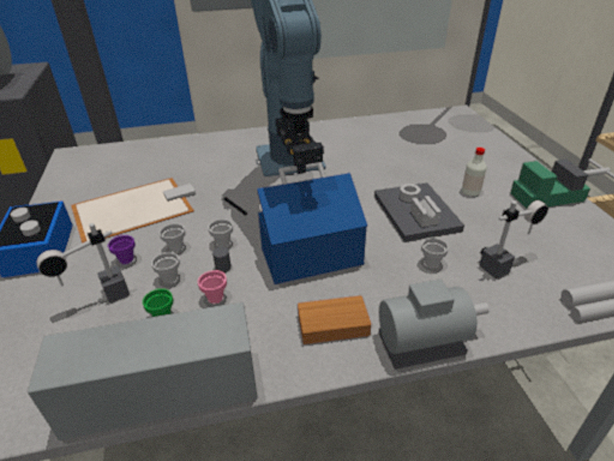

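The lid is lifting with the bar held, at (305,185). I continue the arc.

Emit:
{"name": "carry_out", "arguments": {"rows": [[[8,1,11,0,0,0],[16,2,21,0,0,0],[25,2,30,0,0,0],[35,3,39,0,0,0],[46,4,47,0,0,0],[56,5,55,0,0,0],[68,6,62,0,0,0],[80,6,67,0,0,0],[92,7,72,0,0,0],[105,8,77,0,0,0],[117,9,80,0,0,0],[130,10,82,0,0,0],[130,10,82,0,0,0]]]}}

```text
t: 23.02
tool_pos: [0.6002, -0.0426, 0.2927]
tool_rot: [-2.129, -2.293, -0.008]
contact_force: [-1.6, -0.9, 6.6]
grip_width: 0.011
```

Emit:
{"name": "carry_out", "arguments": {"rows": [[[7,0,2,0,0,0],[13,1,2,0,0,0],[20,1,2,0,0,0],[27,2,2,0,0,0],[33,2,2,0,0,0],[40,3,1,0,0,0],[46,3,0,0,0,0],[53,4,-1,0,0,0],[60,4,-2,0,0,0],[66,5,-3,0,0,0],[66,5,-3,0,0,0],[66,5,-3,0,0,0]]]}}

```text
t: 24.52
tool_pos: [0.6666, -0.0377, 0.2897]
tool_rot: [-2.129, -2.293, -0.008]
contact_force: [0.3, 1.4, 3.9]
grip_width: 0.0112
```

```bash
python3 - <<'E'
from m import *
s=get_state();print(s["tool_pos"],s["grip_width"],s["contact_force"])
t=camera("scene"); W=pts(t); save(t,"s10.png",1.2)
E
```

```text
[ 0.66664255 -0.03765698  0.28973761] 0.011158233214865748 [0.31835824 1.38562597 3.85045378]
```

View pics/s10.png

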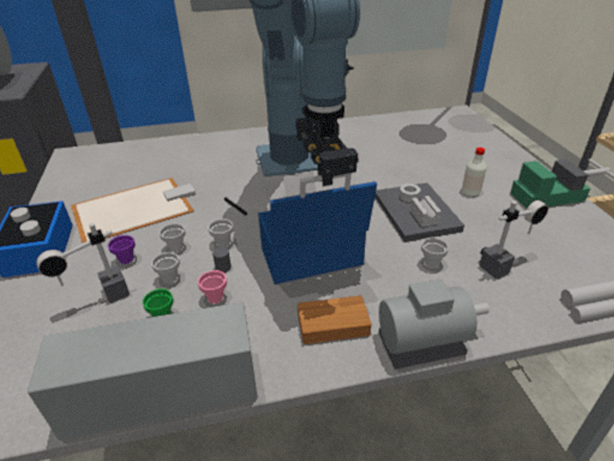

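The lid is standing back at (315,230). I release and rise.

Emit:
{"name": "carry_out", "arguments": {"rows": [[[0,0,0,0,0,0],[0,0,0,0,0,0],[0,0,0,0,0,0],[0,0,0,0,0,0],[0,0,30,0,0,0],[0,0,65,0,0,0],[0,0,100,0,0,0],[0,0,100,0,0,0]]], "gripper": 0.4}}

```text
t: 25.58
tool_pos: [0.6679, -0.0374, 0.393]
tool_rot: [-2.132, -2.296, -0.015]
contact_force: [-0.8, -0.3, -0.8]
grip_width: 0.0352
```

```bash
cat > lid.py <<'E'
from m import *
def lid(c):
    W=pts(c); hsv=cv2.cvtColor(c["img"],cv2.COLOR_RGB2HSV)
    b=np.radians(4.36); x,y,z=W[...,0]-.552,W[...,1]+.0466,W[...,2]
    X=x*np.cos(b)+y*np.sin(b); Y=-x*np.sin(b)+y*np.cos(b)
    m=(hsv[...,0]>100)&(hsv[...,0]<130)&(hsv[...,1]>100)&(abs(Y)<.115)&(z>.16)&(z<.27)&(X>.03)&(X<.2)
    A=np.c_[z[m],np.ones(m.sum())]; k=np.linalg.lstsq(A,X[m],rcond=None)[0]
    return m.sum(), 90+np.degrees(np.arctan(k[0]))
if __name__=="__main__":
    t=camera("scene"); print(lid(t)); save(t,"s11.png",1.2)
    t=camera("top"); save(t,"t11.png",1.2); print(get_state()["tool_pos"],get_state()["q"].round(2))
E
python3 lid.py
```

```text
(np.int64(2483), np.float64(99.87907110897379))
[ 0.66649599 -0.03772942  0.38935552] [ 0.25  0.5  -0.41  1.25  0.18  1.43 -0.07]
```

View pics/t11.png

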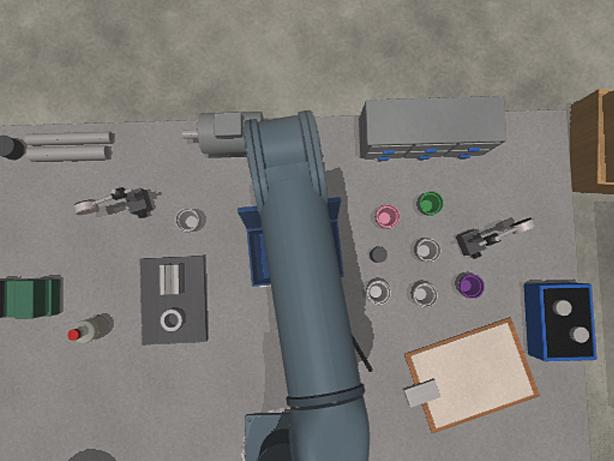

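The lid leans back at 99.9°, clear of the gripper. I measure the real fingertip offset from the wrist depth while on the way to the first cup.

```bash
python3 - <<'E'
from m import *
c=camera("wrist"); save(c,"w12.png",1.2); W=pts(c); s=get_state(); R=cv2.Rodrigues(s["tool_rot"])[0]
T=(W-s["tool_pos"])@R
m=(c["depth"]>0)&(abs(T[...,2])<.12)&(abs(T[...,0])<.1)&(abs(T[...,1])<.12)&(c["depth"]<.25)
for z0 in np.arange(-.1,.06,.01):
    q=m&(T[...,2]>=z0)&(T[...,2]<z0+.01)
    if q.sum(): print(z0.round(3),q.sum(),T[q].min(0).round(3),T[q].max(0).round(3))
E
```

```text
-0.1 21551 [ 0.013 -0.049 -0.099] [ 0.035  0.05  -0.09 ]
-0.09 15497 [ 0.003 -0.063 -0.09 ] [ 0.035  0.064 -0.08 ]
-0.08 3531 [-0.009 -0.079 -0.08 ] [ 0.035  0.079 -0.07 ]
-0.07 617 [-0.013 -0.079 -0.07 ] [ 0.006  0.079 -0.06 ]
-0.06 994 [-0.011 -0.032 -0.06 ] [ 0.011  0.032 -0.05 ]
-0.05 1324 [-0.011 -0.034 -0.05 ] [ 0.011  0.034 -0.04 ]
-0.04 1120 [-0.008 -0.034 -0.04 ] [ 0.011  0.034 -0.03 ]
-0.03 1139 [-0.009 -0.033 -0.03 ] [ 0.011  0.033 -0.02 ]
-0.02 738 [-0.009 -0.032 -0.02 ] [ 0.011  0.032 -0.01 ]
-0.01 258 [-0.009 -0.03  -0.01 ] [ 0.011  0.03  -0.004]
```

View pics/w12.png

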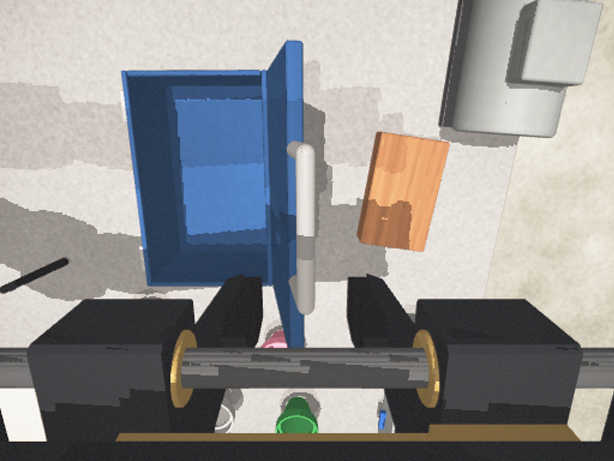

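Real tips are about 3 mm behind the TCP, and the body widens about 60 mm behind it. Next is cup3 at (0.439,-0.272), with the jaws turned along case y and the camera side toward the robot, away from the lid.

Emit:
{"name": "carry_out", "arguments": {"rows": [[[-20,-20,0,0,0,9],[-45,-45,0,0,0,18],[-70,-70,0,0,0,27],[-100,-100,0,0,0,36],[-125,-130,-20,0,0,45],[-150,-155,-60,0,0,54],[-175,-180,-100,0,0,63],[-200,-205,-140,0,0,72],[-220,-225,-170,0,0,81],[-227,-234,-190,0,0,90],[-227,-234,-190,0,0,90],[-227,-234,-190,0,0,90],[-227,-234,-190,0,0,90]]], "gripper": 1}}

```text
t: 27.35
tool_pos: [0.4402, -0.2713, 0.1994]
tool_rot: [0.115, -3.129, 0.011]
contact_force: [0.1, -0.1, 0.6]
grip_width: 0.0884
```

```bash
cat > cup.py <<'E'
from m import *
import sys
def cup(c,x0,y0,zr=.0605,r=.055):
    W=pts(c); z=W[...,2]; hsv=cv2.cvtColor(c["img"],cv2.COLOR_RGB2HSV)
    m=(z>zr-.008)&(z<zr+.008)&(np.hypot(W[...,0]-x0,W[...,1]-y0)<r)&(hsv[...,1]<90)
    p=W[m]; 
    if len(p)<20: return len(p),None
    h=cv2.convexHull((p[:,:2]*1000).astype(np.float32))[:,0]
    A=np.c_[2*h,np.ones(len(h))]; s=np.linalg.lstsq(A,(h**2).sum(1),rcond=None)[0]
    return len(p),cv2.minEnclosingCircle((p[:,:2]*1000).astype(np.float32)),"fit",s[:2].round(1),np.sqrt(s[2]+s[0]**2+s[1]**2).round(1),np.percentile(p[:,2],[10,90]).round(4)
if __name__=="__main__":
    x,y=map(float,sys.argv[1:3]); n=sys.argv[3]; zr=float(sys.argv[4]) if len(sys.argv)>4 else .0605
    s=get_state(); R=cv2.Rodrigues(s["tool_rot"])[0]
    print("tool",s["tool_pos"].round(4),"tool y deg",np.degrees(np.arctan2(R[1,1],R[0,1])).round(1),"z",R[:,2].round(3),"q",s["q"].round(2),"w",s["grip_width"].round(4),"F",s["contact_force"].round(1))
    for k in ("wrist","top"):
        c=camera(k); save(c,n+k+".png",1.2); print(k,cup(c,x,y,zr))
E
python3 cup.py .4392 -.2717 c3
```

```text
Traceback (most recent call last):
  File "cup.py", line 14, in <module>
    print("tool",s["tool_pos"].round(4),"tool y deg",np.degrees(np.arctan2(R[1,1],R[0,1])).round(1),"z",R[:,2].round(3),"q",s["q"].round(2),"w",s["grip_width"].round(4),"F",s["contact_force"].round(1))
                                                                                                                                                ^^^^^^^^^^^^^^^^^^^^^
AttributeError: 'float' object has no attribute 'round'
```

```bash
sed -i 's/s\["grip_width"\].round(4)/round(float(s["grip_width"]),4)/' cup.py; python3 cup.py .4392 -.2717 c3
```

```text
tool [ 0.4402 -0.2713  0.1994] tool y deg 94.2 z [-0.011 -0.007 -1.   ] q [ 0.94  0.43 -0.61  1.89  0.31  0.93  1.83] w 0.0884 F [ 0.1 -0.1  0.6]
wrist (874, ((439.220947265625, -269.96673583984375), 32.981651306152344), 'fit', array([ 439.1, -270. ]), np.float64(32.7), array([0.0555, 0.0609]))
top (30, ((439.0639343261719, -271.4989318847656), 32.90876770019531), 'fit', array([ 438.9, -271.3]), np.float64(32.4), array([0.0558, 0.062 ]))
```

View pics/c3wrist.png

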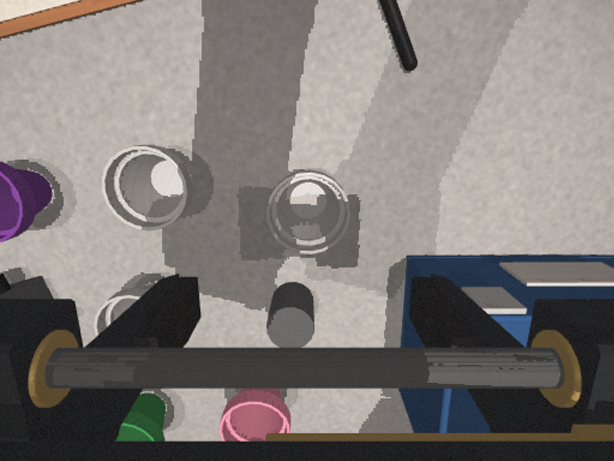

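The cup is at (307,212), centred between the jaws, with rim centre (0.439,-0.271). I descend and grip the collar.

Emit:
{"name": "carry_out", "arguments": {"rows": [[[-1,0,-50,0.4,-0.6,0],[-1,0,-100,0.4,-0.6,0],[-1,0,-135,0.4,-0.6,0],[-1,0,-153,0.4,-0.6,0],[-1,0,-153,0.4,-0.6,0],[-1,0,-153,0.4,-0.6,0]]]}}

```text
t: 28.2
tool_pos: [0.44, -0.2719, 0.0476]
tool_rot: [-0.116, 3.138, -0.003]
contact_force: [0.5, -0.5, 1.3]
grip_width: 0.088
```

Emit:
{"name": "carry_out", "arguments": {"rows": [[[0,0,0,0,0,0],[0,0,0,0,0,0],[0,0,0,0,0,0],[0,0,0,0,0,0],[0,0,0,0,0,0]]], "gripper": 0, "grip_force": 30}}

```text
t: 28.82
tool_pos: [0.4408, -0.2717, 0.0483]
tool_rot: [-0.117, 3.137, -0.003]
contact_force: [-0.4, 1.3, 6.6]
grip_width: 0.0655
```

Emit:
{"name": "carry_out", "arguments": {"rows": [[[0,0,30,0,0,0],[0,0,80,0,0,0],[0,0,130,0,0,0],[5,15,170,0,0,0],[20,50,180,0,0,0],[40,95,180,0,0,0],[58,140,180,0,0,0],[75,185,180,0,0,0],[88,215,180,0,0,0],[91,224,180,0,0,0],[91,224,180,0,0,0],[91,224,180,0,0,0]]]}}

```text
t: 30.32
tool_pos: [0.5311, -0.0497, 0.2279]
tool_rot: [-0.113, 3.138, -0.005]
contact_force: [-0.3, 0.2, -1.6]
grip_width: 0.0657
```

```bash
python3 - <<'E'
from m import *
s=get_state(); R=cv2.Rodrigues(s["tool_rot"])[0]
print(s["tool_pos"],s["grip_width"],s["contact_force"],R[:,2].round(3),s["q"].round(2))
c=camera("wrist"); save(c,"w13.png",1.2); W=pts(c)
c=camera("top"); save(c,"t13.png",1.2); W=pts(c); 
b=np.radians(4.36); x,y,z=W[...,0]-.552,W[...,1]+.0466,W[...,2]
X=x*np.cos(b)+y*np.sin(b); Y=-x*np.sin(b)+y*np.cos(b)
m=(abs(X)<.06)&(abs(Y)<.1)&(z<.03); print("floor z",np.nanmedian(z[m]),m.sum())
m=(abs(X)<.09)&(abs(Y)<.13)&(z>.105)&(z<.13); print("walls X",np.percentile(X[m],[1,99]),"Y",np.percentile(Y[m],[1,99]),np.median(z[m]))
E
```

```text
[ 0.53114407 -0.04971243  0.2279363 ] 0.06572776663013298 [-0.27886703  0.2148049  -1.59813047] [ 0.002 -0.003 -1.   ] [ 0.55  0.43 -0.7   1.82  0.33  1.    1.36]
floor z 0.005921416562793303 123
walls X [-0.07776369  0.07698517] Y [-0.11994996  0.11937429] 0.11945373116704804
```

View pics/w13.png

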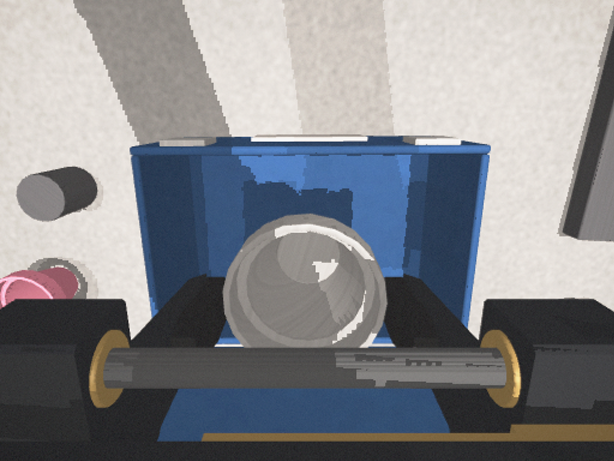

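View pics/t13.png

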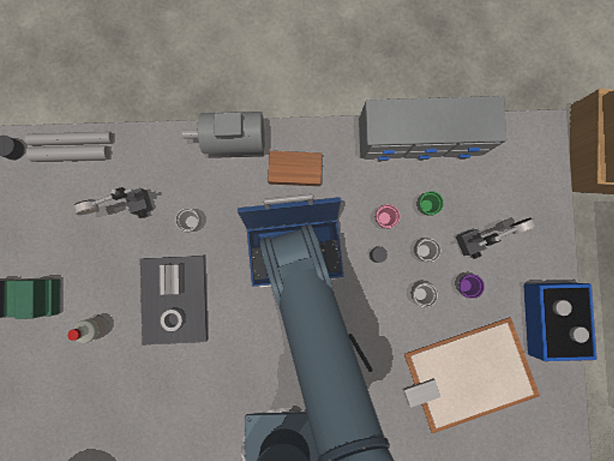

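The cup is held upright above the open case (wrist 303,285). I lower it.

Emit:
{"name": "carry_out", "arguments": {"rows": [[[0,2,-35,0,0,0],[0,2,-75,0,0,0],[0,2,-110,0,0,0],[0,2,-140,0,0,0],[0,2,-158,0,0,0],[0,2,-166,0,0,0],[0,2,-166,0,0,0]]]}}

```text
t: 31.3
tool_pos: [0.5316, -0.0476, 0.0623]
tool_rot: [-0.112, 3.137, -0.005]
contact_force: [0.3, 0.7, -2.8]
grip_width: 0.0653
```

Emit:
{"name": "carry_out", "arguments": {"rows": [[[0,0,-3,0,0,0],[0,0,-6,0,0,0],[0,0,-8,0,0,0],[0,0,-8,0,0,0],[0,0,-8,0,0,0]]]}}

```text
t: 31.92
tool_pos: [0.5317, -0.0476, 0.0544]
tool_rot: [-0.112, 3.137, -0.005]
contact_force: [0.2, -0.5, -1.4]
grip_width: 0.0653
```

Emit:
{"name": "carry_out", "arguments": {"rows": [[[0,0,-1,0,0,0],[0,0,-2,0,0,0],[0,0,-3,0,0,0],[0,0,-3,0,0,0]]]}}

```text
t: 32.42
tool_pos: [0.5337, -0.0472, 0.054]
tool_rot: [-0.113, 3.133, -0.007]
contact_force: [-4.3, -0.6, 24.3]
grip_width: 0.0655
```

Floor contact. I release and rise.

Emit:
{"name": "carry_out", "arguments": {"rows": [[[0,0,1,0,0,0],[0,0,1,0,0,0],[0,0,1,0,0,0],[0,0,1,0,0,0],[0,0,40,0,0,0],[0,0,90,0,0,0],[0,0,140,0,0,0],[0,0,190,0,0,0],[0,0,190,0,0,0],[0,0,190,0,0,0]]], "gripper": 1}}

```text
t: 33.67
tool_pos: [0.5331, -0.0475, 0.2432]
tool_rot: [-0.112, 3.134, -0.007]
contact_force: [-0.1, -0.6, -0.4]
grip_width: 0.0883
```

```bash
python3 cup.py .533 -.048 k1 .0665
```

```text
tool [ 0.5331 -0.0475  0.2432] tool y deg 94.1 z [ 0.005 -0.004 -1.   ] q [ 0.56  0.42 -0.71  1.81  0.32  1.03  1.37] w 0.0883 F [-0.1 -0.6 -0.4]
wrist (698, ((530.4326171875, -46.169349670410156), 32.86579132080078), 'fit', array([530.4, -46.2]), np.float64(32.6), array([0.0613, 0.067 ]))
top (0, None)
```

View pics/k1wrist.png

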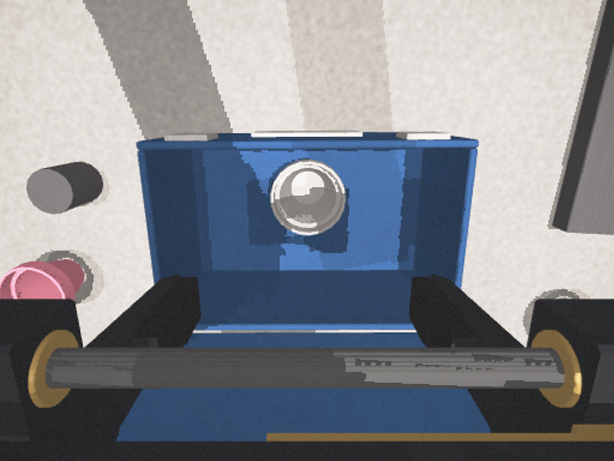

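The first cup stands on the case floor at (308,198), estimated (0.5305,-0.0465). Next is cup4 at (0.429,-0.398).

Emit:
{"name": "carry_out", "arguments": {"rows": [[[-10,-40,0,0.3,0.3,0],[-25,-85,0,0.3,0.3,0],[-40,-130,0,0.3,0.3,0],[-53,-180,-10,0.3,0.3,0],[-67,-225,-20,0.3,0.3,0],[-80,-270,-30,0.3,0.3,0],[-92,-315,-43,0.3,0.3,0],[-102,-345,-43,0.3,0.3,0],[-103,-351,-43,0.3,0.3,0],[-103,-351,-43,0.3,0.3,0],[-103,-351,-43,0.3,0.3,0]]]}}

```text
t: 35.15
tool_pos: [0.4306, -0.3964, 0.1994]
tool_rot: [0.117, -3.138, -0.004]
contact_force: [0.2, 0.2, 0.3]
grip_width: 0.0884
```

```bash
python3 cup.py .4292 -.3983 c4
```

```text
tool [ 0.4306 -0.3964  0.1994] tool y deg 94.3 z [-0.001  0.002 -1.   ] q [ 1.1   0.54 -0.58  1.72  0.34  0.99  2.03] w 0.0884 F [0.2 0.2 0.3]
wrist (878, ((428.9623718261719, -396.7688293457031), 33.038204193115234), 'fit', array([ 428.9, -396.6]), np.float64(32.6), array([0.0552, 0.0609]))
top (40, ((429.24224853515625, -397.97564697265625), 33.60249710083008), 'fit', array([ 428.4, -397.2]), np.float64(32.9), array([0.0568, 0.0632]))
```

View pics/c4wrist.png

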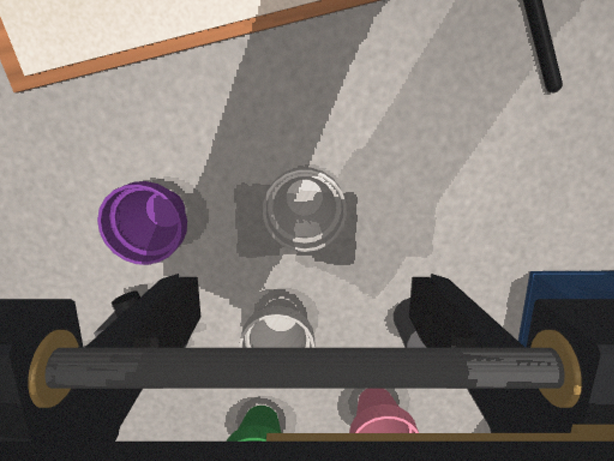

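The bare-steel cup is at (305,208), with purple at (143,222) beside it and clear. I grip.

Emit:
{"name": "carry_out", "arguments": {"rows": [[[0,-1,-50,0,0,0],[0,-1,-100,0,0,0],[0,-1,-135,0,0,0],[0,-1,-152,0,0,0],[0,-1,-152,0,0,0],[0,-1,-152,0,0,0]]]}}

```text
t: 36.0
tool_pos: [0.4315, -0.3985, 0.0491]
tool_rot: [-0.117, 3.139, 0.0]
contact_force: [-0.8, 0.3, 0.1]
grip_width: 0.088
```

Emit:
{"name": "carry_out", "arguments": {"rows": [[[0,0,0,0,0,0],[0,0,0,0,0,0],[0,0,0,0,0,0],[0,0,0,0,0,0],[0,0,0,0,0,0]]], "gripper": 0, "grip_force": 30}}

```text
t: 36.62
tool_pos: [0.4322, -0.3984, 0.0497]
tool_rot: [-0.117, 3.138, 0.0]
contact_force: [0.4, 1.9, 6.5]
grip_width: 0.064
```

Emit:
{"name": "carry_out", "arguments": {"rows": [[[0,0,30,0,0,0],[0,0,80,0,0,0],[0,0,130,0,0,0],[5,20,175,0,0,0],[20,65,185,0,0,0],[33,115,185,0,0,0],[48,165,185,0,0,0],[62,215,185,0,0,0],[76,265,185,0,0,0],[90,315,185,0,0,0],[101,345,185,0,0,0],[101,351,185,0,0,0],[101,351,185,0,0,0],[101,351,185,0,0,0]]]}}

```text
t: 38.38
tool_pos: [0.5327, -0.0493, 0.2344]
tool_rot: [-0.114, 3.139, -0.001]
contact_force: [0.4, -0.3, -1.6]
grip_width: 0.0641
```

```bash
cat > held.py <<'E'
from cup import *
s=get_state(); R=cv2.Rodrigues(s["tool_rot"])[0]
print("tool",s["tool_pos"].round(4),"z",R[:,2].round(4),"w",round(float(s["grip_width"]),4),"F",s["contact_force"].round(1),"q",s["q"].round(2))
c=camera("wrist"); save(c,sys.argv[1]+".png",1.2); W=pts(c); T=(W-s["tool_pos"])@R
# collar / rim points in tool frame
hsv=cv2.cvtColor(c["img"],cv2.COLOR_RGB2HSV)
m=(abs(T[...,1])<.031)&(T[...,0]>-.0)&(T[...,0]<.05)&(T[...,2]>-.03)&(T[...,2]<.06)&(np.hypot(T[...,0],T[...,1])<.045)
p=T[m]; print("n",len(p),"z min pct",np.percentile(p[:,2],[0.5,2,10]).round(4))
zt=np.percentile(p[:,2],2); q=p[p[:,2]<zt+.006]
h=cv2.convexHull((q[:,:2]*1000).astype(np.float32))[:,0]; h=h[h[:,0]>8]
A=np.c_[h*2,np.ones(len(h))]; 
# fixed radius 33: solve least squares
from scipy.optimize import least_squares
r=least_squares(lambda v:np.hypot(h[:,0]-v[0],h[:,1]-v[1])-33,[0,0]); print("cup centre in tool (mm)",r.x.round(1),"rms",np.sqrt((r.fun**2).mean()).round(2),"world",(s["tool_pos"]*1000+R@np.r_[r.x,0])[:2].round(1))
E
python3 held.py h2
```

```text
tool [ 0.5327 -0.0493  0.2344] z [ 7.e-04 -9.e-04 -1.e+00] w 0.0641 F [ 0.4 -0.3 -1.6] q [ 0.56  0.43 -0.71  1.81  0.33  1.02  1.37]
n 4917 z min pct [-0.0128 -0.0124 -0.0111]
cup centre in tool (mm) [ 2.8 -0.3] rms 0.43 world [530.  -49.8]
```

View pics/h2.png

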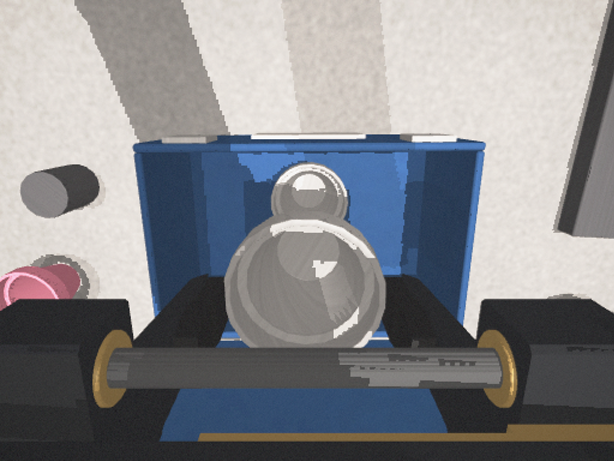

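The held cup is about 3 mm short in y of the standing one (307,192). I correct and lower to just above the rim.

Emit:
{"name": "carry_out", "arguments": {"rows": [[[0.5,2.5,-30,0,0,0],[0.5,2.5,-60,0,0,0],[0.5,2.5,-90,0,0,0],[0.5,2.5,-108,0,0,0],[0.5,2.5,-115,0,0,0],[0.5,2.5,-122,0,0,0],[0.5,2.5,-129,0,0,0],[0.5,2.5,-136,0,0,0],[0.5,2.5,-136,0,0,0]]]}}

```text
t: 39.55
tool_pos: [0.533, -0.0467, 0.0981]
tool_rot: [-0.114, 3.139, -0.001]
contact_force: [0.2, 0.2, -1.5]
grip_width: 0.0643
```

Emit:
{"name": "carry_out", "arguments": {"rows": [[[0,0,-5,0,0,0],[0,0,-10,0,0,0],[0,0,-15,0,0,0],[0,0,-19,0,0,0],[0,0,-22,0,0,0],[0,0,-24,0,0,0],[0,0,-24,0,0,0]]]}}

```text
t: 40.42
tool_pos: [0.533, -0.0467, 0.0741]
tool_rot: [0.114, -3.14, 0.001]
contact_force: [0.1, -0.4, -2.2]
grip_width: 0.0641
```

Emit:
{"name": "carry_out", "arguments": {"rows": [[[0,0,-2,0,0,0],[0,0,-3,0,0,0],[0,0,-4,0,0,0],[0,0,-5,0,0,0],[0,0,-5,0,0,0]]]}}

```text
t: 41.05
tool_pos: [0.535, -0.0482, 0.0714]
tool_rot: [-0.112, 3.136, -0.006]
contact_force: [-1.6, -3.6, 18.9]
grip_width: 0.0643
```

Contact came at 0.0714, matching the expected 0.0713, so the cup is nested. I release and check.

Emit:
{"name": "carry_out", "arguments": {"rows": [[[-1,1,1,0,0,0],[-1,1,1,0,0,0],[-1,1,1,0,0,0],[-1,1,1,0,0,0],[-1,1,40,0,0,0],[-1,1,90,0,0,0],[-1,1,140,0,0,0],[-1,1,173,0,0,0],[-1,1,173,0,0,0],[-1,1,173,0,0,0]]], "gripper": 1}}

```text
t: 42.3
tool_pos: [0.5333, -0.0474, 0.2433]
tool_rot: [-0.112, 3.138, -0.006]
contact_force: [0.1, -0.8, -0.5]
grip_width: 0.0883
```

```bash
python3 cup.py .531 -.047 k2 .0825
```

```text
tool [ 0.5333 -0.0474  0.2433] tool y deg 94.1 z [ 0.002 -0.004 -1.   ] q [ 0.56  0.42 -0.72  1.8   0.32  1.03  1.36] w 0.0883 F [ 0.1 -0.8 -0.5]
wrist (771, ((519.614990234375, -47.6007194519043), 43.73749923706055), 'fit', array([520.1, -47.6]), np.float64(38.4), array([0.0771, 0.083 ]))
top (0, None)
```

View pics/k2wrist.png

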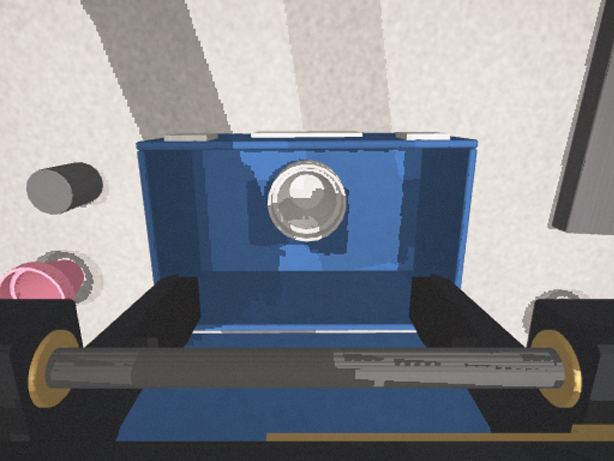

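View pics/k2top.png

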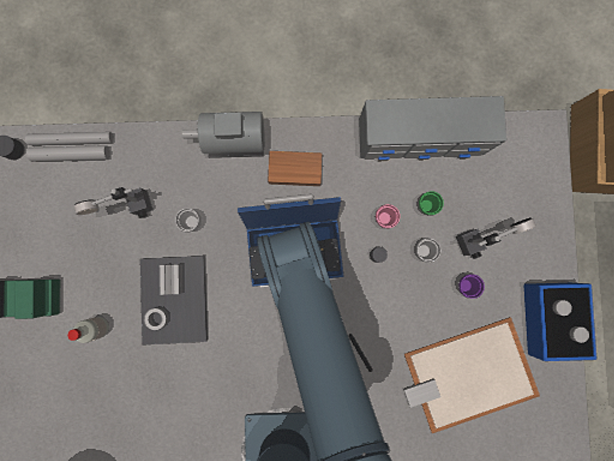

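The second cup is nested at (307,200), rim at about 0.083. In the top view the ring has been knocked about 3 cm to (155,318), but it still lies flat well inside the plate. Next is cup2 at (0.551,-0.413), with the jaws turned to stay away from the dial stand.

Emit:
{"name": "carry_out", "arguments": {"rows": [[[2,-40,0,0,0,-9],[4,-85,0,0,0,-18],[6,-130,0,0,0,-27],[8,-175,0,0,0,-36],[10,-220,-10,0,0,-45],[13,-265,-20,0,0,-54],[16,-310,-30,0,0,-63],[19,-350,-43,0,0,-72],[19,-365,-43,0,0,-75],[19,-365,-43,0,0,-75],[19,-365,-43,0,0,-75]]]}}

```text
t: 43.78
tool_pos: [0.5529, -0.41, 0.2002]
tool_rot: [-1.816, -2.562, 0.003]
contact_force: [0.3, 0.6, 0.9]
grip_width: 0.088
```

```bash
sed -i 's/r=.055/r=.042/' cup.py; python3 cup.py .5514 -.4128 c2
```

```text
tool [ 0.5529 -0.41    0.2002] tool y deg 19.3 z [-0.002 -0.001 -1.   ] q [ 0.77  0.66 -0.3   1.44  0.21  1.08  0.76] w 0.088 F [0.3 0.6 0.9]
wrist (873, ((551.5662231445312, -411.3008117675781), 32.895118713378906), 'fit', array([ 551.5, -411.3]), np.float64(32.7), array([0.0554, 0.061 ]))
top (77, ((551.6842651367188, -413.0760498046875), 33.17354965209961), 'fit', array([ 551.2, -413. ]), np.float64(32.3), array([0.0545, 0.0631]))
```

View pics/c2wrist.png

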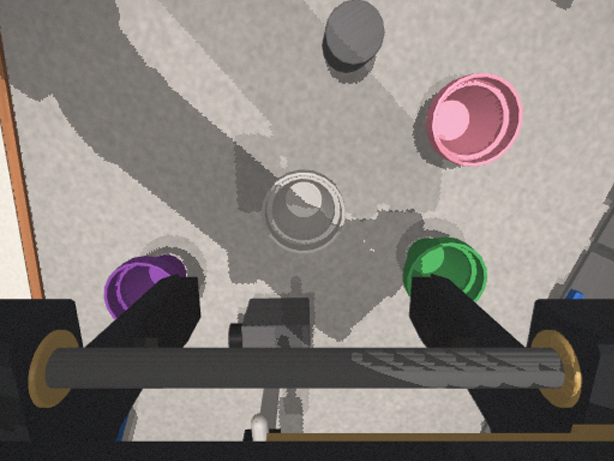

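The steel cup is at (305,210), with the dial base behind at (275,330) clear of the fingers. I grip.

Emit:
{"name": "carry_out", "arguments": {"rows": [[[-1,-3,-50,0,0,0],[-1,-3,-100,0,0,0],[-1,-3,-135,0,0,0],[-1,-3,-153,0,0,0],[-1,-3,-153,0,0,0],[-1,-3,-153,0,0,0]]]}}

```text
t: 44.62
tool_pos: [0.5531, -0.4139, 0.0493]
tool_rot: [1.816, 2.561, -0.003]
contact_force: [-0.6, 0.3, 0.6]
grip_width: 0.0881
```

Emit:
{"name": "carry_out", "arguments": {"rows": [[[0,0,0,0,0,0],[0,0,0,0,0,0],[0,0,0,0,0,0],[0,0,0,0,0,0],[0,0,0,0,0,0]]], "gripper": 0, "grip_force": 30}}

```text
t: 45.25
tool_pos: [0.5535, -0.4144, 0.0501]
tool_rot: [1.816, 2.56, -0.004]
contact_force: [-0.5, 0.8, 5.7]
grip_width: 0.064
```

Emit:
{"name": "carry_out", "arguments": {"rows": [[[0,0,30,0,0,0],[0,0,80,0,0,0],[0,0,130,0,0,0],[-1,20,170,0,0,6],[-3,60,193,0,0,15],[-6,110,193,0,0,24],[-9,160,193,0,0,33],[-12,210,193,0,0,42],[-14,260,193,0,0,51],[-17,305,193,0,0,60],[-19,345,193,0,0,69],[-20,367,193,0,0,75],[-20,367,193,0,0,75],[-20,367,193,0,0,75],[-20,367,193,0,0,75]]]}}

```text
t: 47.12
tool_pos: [0.5334, -0.049, 0.2429]
tool_rot: [-0.112, 3.136, -0.001]
contact_force: [-0.8, 0.2, -2.1]
grip_width: 0.0643
```

```bash
python3 held.py h3; python3 cup.py .531 -.047 k3 .0825
```

```text
tool [ 0.5334 -0.049   0.2429] z [ 3.3e-03 -4.0e-04 -1.0e+00] w 0.0643 F [-0.8  0.2 -2.1] q [ 0.57  0.42 -0.72  1.8   0.32  1.03  1.37]
n 5098 z min pct [-0.0114 -0.0109 -0.0102]
cup centre in tool (mm) [ 3.4 -0.2] rms 0.51 world [530.  -49.4]
tool [ 0.5335 -0.0487  0.243 ] tool y deg 94.1 z [ 0.003 -0.    -1.   ] q [ 0.57  0.42 -0.72  1.8   0.32  1.03  1.37] w 0.0644 F [ 0.1 -0.7 -1.7]
wrist (422, ((530.2686767578125, -46.906707763671875), 32.61933517456055), 'fit', array([530. , -46.7]), np.float64(32.1), array([0.0792, 0.083 ]))
top (0, None)
```

View pics/h3.png

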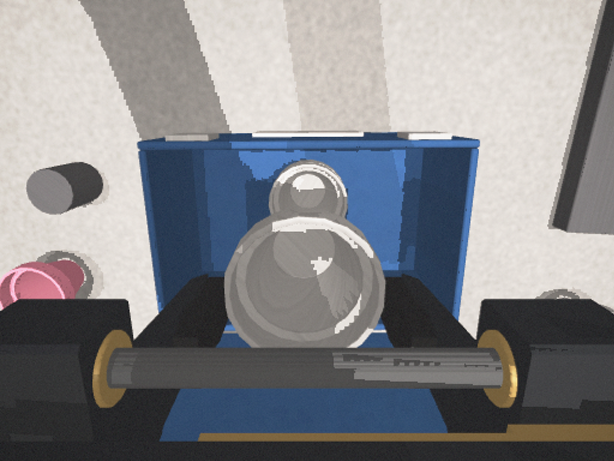

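Emit:
{"name": "carry_out", "arguments": {"rows": [[[0,2,-30,0,0.2,0],[0,2,-60,0,0.2,0],[0,2,-85,0,0.2,0],[0,2,-103,0,0.2,0],[0,2,-110,0,0.2,0],[0,2,-117,0,0.2,0],[0,2,-124,0,0.2,0],[0,2,-131,0,0.2,0],[0,2,-131,0,0.2,0]]]}}

```text
t: 48.4
tool_pos: [0.5332, -0.0462, 0.1117]
tool_rot: [0.115, -3.139, 0.0]
contact_force: [0.6, 0.8, -2.4]
grip_width: 0.0642
```

Emit:
{"name": "carry_out", "arguments": {"rows": [[[0,0,-5,0,0,0],[0,0,-10,0,0,0],[0,0,-14,0,0,0],[0,0,-18,0,0,0],[0,0,-20,0,0,0],[0,0,-22,0,0,0],[0,0,-22,0,0,0]]]}}

```text
t: 49.28
tool_pos: [0.5332, -0.0462, 0.0896]
tool_rot: [0.115, -3.139, -0.0]
contact_force: [0.4, -0.1, -1.6]
grip_width: 0.0642
```

Emit:
{"name": "carry_out", "arguments": {"rows": [[[0,0,-1,0,0,0],[0,0,-2,0,0,0],[0,0,-3,0,0,0],[0,0,-4,0,0,0],[0,0,-4,0,0,0]]]}}

```text
t: 49.9
tool_pos: [0.5351, -0.0458, 0.0879]
tool_rot: [-0.115, 3.136, -0.001]
contact_force: [-3.8, 0.5, 18.4]
grip_width: 0.0644
```

Nested: contact at 0.0879, expected 0.0878. I release, then go around the lid's open side to cup1 at (0.654,0.249).

Emit:
{"name": "carry_out", "arguments": {"rows": [[[-1,0,1,0,0,0],[-1,0,1,0,0,0],[-1,0,1,0,0,0],[-1,0,1,0,0,0],[-1,0,40,0,0,0],[-1,0,90,0,0,0],[-1,0,140,0,0,0],[-1,0,160,0,0,0],[-1,0,160,0,0,0]]], "gripper": 1}}

```text
t: 51.02
tool_pos: [0.535, -0.0459, 0.2491]
tool_rot: [-0.115, 3.134, -0.002]
contact_force: [-0.9, 0.5, -0.7]
grip_width: 0.0883
```

```bash
python3 cup.py .531 -.047 k4 .0985; python3 lid.py
```

```text
tool [ 0.535  -0.0459  0.2491] tool y deg 94.2 z [ 0.006 -0.001 -1.   ] q [ 0.57  0.42 -0.73  1.8   0.32  1.04  1.37] w 0.0883 F [-0.9  0.5 -0.7]
wrist (811, ((529.7987060546875, -46.89430618286133), 32.99259567260742), 'fit', array([529.7, -46.9]), np.float64(32.6), array([0.0936, 0.099 ]))
top (0, None)
(np.int64(2501), np.float64(99.73952885502615))
[ 0.5332367  -0.04585721  0.24646398] [ 0.57  0.42 -0.73  1.8   0.32  1.04  1.37]
```

View pics/k4wrist.png

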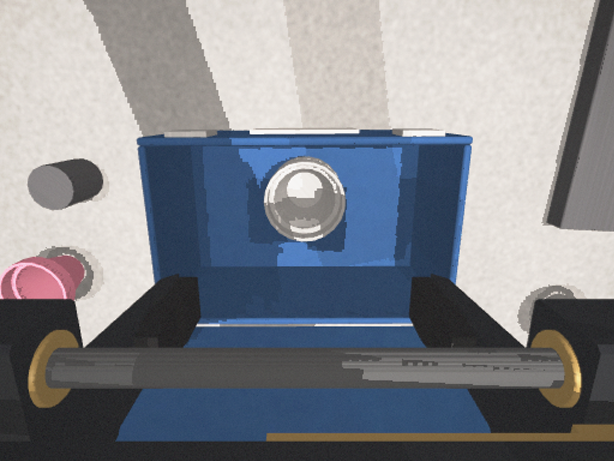

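Emit:
{"name": "carry_out", "arguments": {"rows": [[[-10,40,20,0,0,8],[-15,85,20,0,0,16],[-15,130,20,0,0,24],[-10,175,20,0,0,32],[5,220,20,0,0,40],[30,260,10,0,0,48],[70,285,0,0,0,56],[100,293,-20,0,0,64],[118,295,-48,0,0,72],[121,295,-48,0,0,80],[121,295,-48,0,0,80],[121,295,-48,0,0,80],[121,295,-48,0,0,80]]]}}

```text
t: 52.85
tool_pos: [0.6541, 0.2492, 0.1988]
tool_rot: [-2.105, 2.331, -0.001]
contact_force: [0.5, -0.7, -0.4]
grip_width: 0.0879
```

```bash
python3 cup.py .6539 .2489 c1
```

```text
tool [0.6541 0.2492 0.1988] tool y deg 174.2 z [ 0.001  0.    -1.   ] q [ 0.11  0.85 -0.94  1.38  0.69  1.25  2.16] w 0.0879 F [ 0.5 -0.7 -0.4]
wrist (882, ((654.1646118164062, 251.4739990234375), 33.054256439208984), 'fit', array([654. , 251.3]), np.float64(32.6), array([0.055, 0.061]))
top (23, ((662.799072265625, 239.39529418945312), 29.134910583496094), 'fit', array([654.1, 248.4]), np.float64(31.7), array([0.055 , 0.0616]))
```

View pics/c1wrist.png

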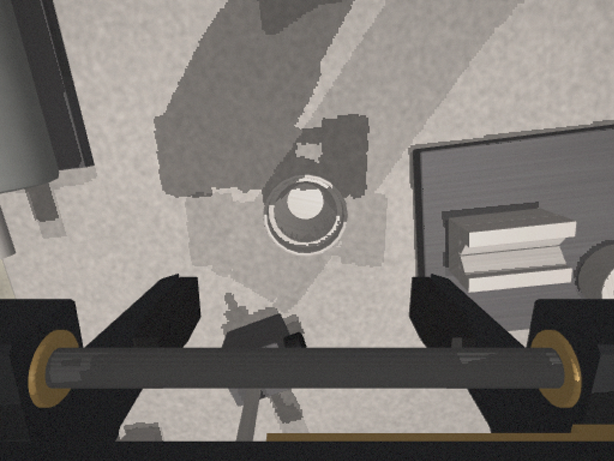

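The third cup's rim is at 0.099, so three are nested. Cup1 is at (305,213) between the jaws, with the dial base at (262,335) clear. I grip.

Emit:
{"name": "carry_out", "arguments": {"rows": [[[0,1,-50,0,0,0],[0,1,-100,0,0,0],[0,1,-135,0,0,0],[0,1,-151,0,0,0],[0,1,-151,0,0,0],[0,1,-151,0,0,0]]]}}

```text
t: 53.7
tool_pos: [0.6552, 0.2509, 0.0498]
tool_rot: [-2.103, 2.329, -0.002]
contact_force: [-0.5, 0.3, -0.3]
grip_width: 0.0884
```

Emit:
{"name": "carry_out", "arguments": {"rows": [[[0,0,0,0,0,0],[0,0,0,0,0,0],[0,0,0,0,0,0],[0,0,0,0,0,0],[0,0,0,0,0,0]]], "gripper": 0, "grip_force": 30}}

```text
t: 54.32
tool_pos: [0.6553, 0.2514, 0.0506]
tool_rot: [-2.103, 2.328, -0.001]
contact_force: [-1.5, -0.3, 6.1]
grip_width: 0.0644
```

Emit:
{"name": "carry_out", "arguments": {"rows": [[[0,0,30,0,0,0],[0,0,80,0,0,0],[0,0,130,0,0,0],[-5,0,175,0,0,-4],[-35,-8,204,0,0,-12],[-75,-20,204,0,0,-20],[-110,-45,204,0,0,-28],[-130,-85,204,0,0,-36],[-136,-130,204,0,0,-44],[-136,-175,204,0,0,-52],[-134,-220,204,0,0,-60],[-128,-265,204,0,0,-68],[-122,-292,204,0,0,-76],[-122,-298,204,0,0,-80],[-122,-298,204,0,0,-80],[-122,-298,204,0,0,-80]]]}}

```text
t: 56.32
tool_pos: [0.533, -0.0459, 0.2544]
tool_rot: [-0.118, 3.137, -0.005]
contact_force: [-0.0, 0.1, -2.6]
grip_width: 0.0645
```

```bash
python3 held.py h4; python3 cup.py .531 -.047 k5 .0985
```

```text
tool [ 0.533  -0.0459  0.2544] z [ 0.0025 -0.0032 -1.    ] w 0.0645 F [-0.   0.1 -2.6] q [ 0.59  0.42 -0.76  1.79  0.33  1.06  1.36]
n 4082 z min pct [-0.0118 -0.0112 -0.0103]
cup centre in tool (mm) [-0.2 -0.3] rms 0.23 world [533.3 -46.2]
tool [ 0.5331 -0.0458  0.2545] tool y deg 94.3 z [ 0.003 -0.003 -1.   ] q [ 0.59  0.42 -0.76  1.79  0.33  1.06  1.36] w 0.0644 F [-0.1  0.3 -2. ]
wrist (488, ((529.7118530273438, -46.962276458740234), 32.819705963134766), 'fit', array([529.4, -47.1]), np.float64(32.4), array([0.0949, 0.099 ]))
top (0, None)
```

View pics/h4.png

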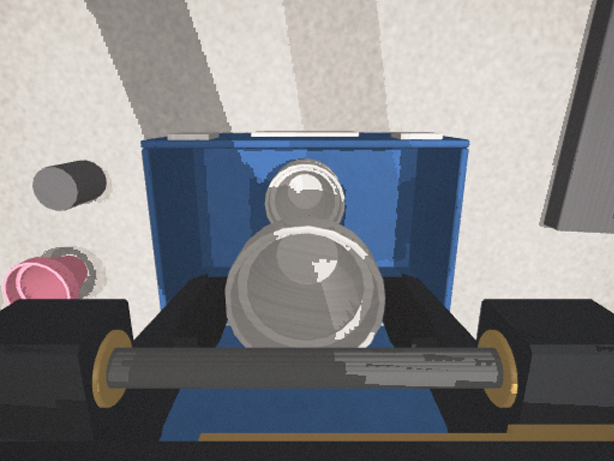

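The held cup needs −3.5 mm in x to line up with the stack (305,190).

Emit:
{"name": "carry_out", "arguments": {"rows": [[[-3.5,-0.5,-30,0.2,0.1,0],[-3.5,-0.5,-60,0.2,0.1,0],[-3.5,-0.5,-85,0.2,0.1,0],[-3.5,-0.5,-98,0.2,0.1,0],[-3.5,-0.5,-105,0.2,0.1,0],[-3.5,-0.5,-112,0.2,0.1,0],[-3.5,-0.5,-119,0.2,0.1,0],[-3.5,-0.5,-126,0.2,0.1,0],[-3.5,-0.5,-126,0.2,0.1,0]]]}}

```text
t: 57.6
tool_pos: [0.5294, -0.0464, 0.1281]
tool_rot: [-0.117, 3.139, 0.0]
contact_force: [-0.1, 0.8, -2.3]
grip_width: 0.0645
```

Emit:
{"name": "carry_out", "arguments": {"rows": [[[0,0,-5,0,0,0],[0,0,-10,0,0,0],[0,0,-14,0,0,0],[0,0,-18,0,0,0],[0,0,-20,0,0,0],[0,0,-22,0,0,0],[0,0,-22,0,0,0]]]}}

```text
t: 58.48
tool_pos: [0.5293, -0.0464, 0.106]
tool_rot: [-0.117, 3.139, 0.0]
contact_force: [0.8, -0.2, -2.5]
grip_width: 0.0641
```

Emit:
{"name": "carry_out", "arguments": {"rows": [[[0,0,-1,0,0,0],[0,0,-2,0,0,0],[0,0,-3,0,0,0],[0,0,-4,0,0,0],[0,0,-4,0,0,0]]]}}

```text
t: 59.1
tool_pos: [0.5312, -0.0476, 0.1041]
tool_rot: [-0.116, 3.136, -0.004]
contact_force: [-1.7, -2.7, 17.2]
grip_width: 0.0645
```

Nested: contact at 0.1041, expected 0.1043. I release, rise, inspect the stack and retreat.

Emit:
{"name": "carry_out", "arguments": {"rows": [[[-1,1,1,0,0,0],[-1,1,1,0,0,0],[-1,1,1,0,0,0],[-1,1,1,0,0,0],[-1,1,40,0,0,0],[-1,1,90,0,0,0],[-1,1,140,0,0,0],[-1,1,160,0,0,0],[-1,1,160,0,0,0]]], "gripper": 1}}

```text
t: 60.22
tool_pos: [0.5311, -0.0466, 0.2653]
tool_rot: [-0.116, 3.133, -0.005]
contact_force: [0.3, -0.5, -0.1]
grip_width: 0.0881
```

```bash
python3 cup.py .531 -.047 k6 .1145; python3 lid.py
```

```text
tool [ 0.5311 -0.0466  0.2653] tool y deg 94.2 z [ 0.006 -0.003 -1.   ] q [ 0.61  0.4  -0.77  1.79  0.32  1.08  1.37] w 0.0881 F [ 0.3 -0.5 -0.1]
wrist (817, ((530.0892944335938, -46.56684112548828), 32.892425537109375), 'fit', array([530. , -46.5]), np.float64(32.6), array([0.1093, 0.115 ]))
top (0, None)
(np.int64(2511), np.float64(99.80447732864552))
[ 0.529356   -0.04662654  0.26265331] [ 0.61  0.4  -0.77  1.79  0.32  1.08  1.37]
```

View pics/k6wrist.png

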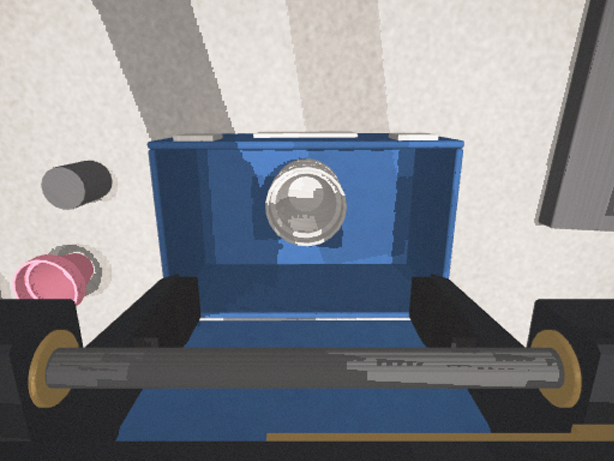

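Emit:
{"name": "carry_out", "arguments": {"rows": [[[-20,-30,20,0,0,0],[-40,-75,40,0,0,0],[-60,-120,50,0,0,0],[-80,-165,50,0,0,0],[-95,-210,50,0,0,0],[-110,-260,50,0,0,0],[-120,-310,50,0,0,0],[-130,-355,50,0,0,0],[-140,-390,50,0,0,0],[-140,-390,50,0,0,0],[-140,-390,50,0,0,0]]]}}

```text
t: 61.8
tool_pos: [0.3897, -0.4354, 0.3117]
tool_rot: [-0.118, 3.139, 0.0]
contact_force: [0.0, 0.4, 0.5]
grip_width: 0.0883
```

```bash
python3 - <<'E'
from cup import *
from lid import lid
c=camera("top"); save(c,"t20.png",1.2); W=pts(c); z=W[...,2]
m=(z>.10)&(z<.125)&(np.hypot(W[...,0]-.531,W[...,1]+.047)<.04); p=W[m]
print("top stack",len(p),cv2.minEnclosingCircle((p[:,:2]*1000).astype(np.float32)),np.percentile(p[:,2],[50,90]))
m=(z>.043)&(z<.09)&(abs(W[...,0]-.433)<.13)&(abs(W[...,1]-.2995)<.1)
for b in blob(W,m):
    p=W[b]; print("on plate",len(p),np.percentile(p[:,2],[50,95]).round(4),cv2.minAreaRect((p[:,:2]*1000).astype(np.float32)))
s=camera("scene"); save(s,"s20.png",1.2); print("lid",lid(s)); print(get_state()["tool_pos"],get_state()["t"])
E
```

```text
top stack 95 ((530.2859497070312, -48.682430267333984), 32.650630950927734) [0.11161331 0.11544166]
on plate 422 [0.0638 0.0717] ((491.07080078125, 296.7529602050781), (79.32061767578125, 52.89614486694336), 1.1059426069259644)
on plate 179 [0.0537 0.0587] ((384.09478759765625, 339.2830505371094), (57.560691833496094, 56.886024475097656), 21.356149673461914)
lid (np.int64(2495), np.float64(99.76822096643716))
[ 0.39010255 -0.43506217  0.31231893] 61.9
```

View pics/t20.png

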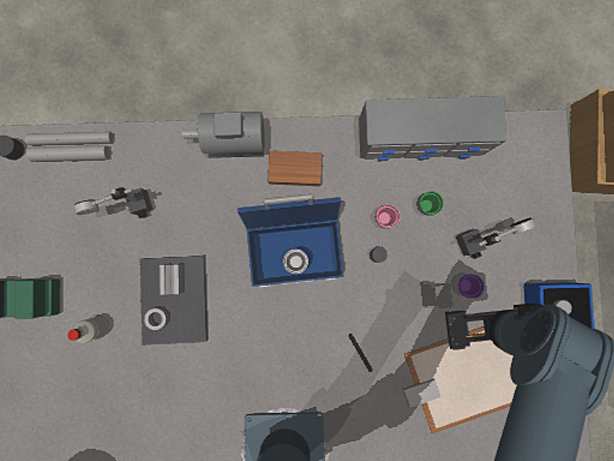

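View pics/s20.png

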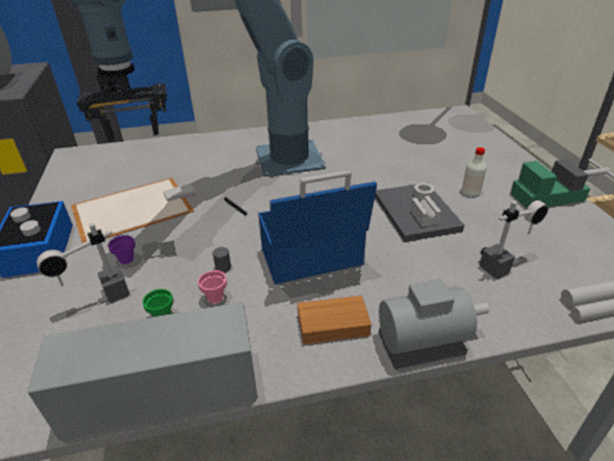

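Top view: the stack is centred in the case (295,261) with its rim at 0.115 m, and 0.114 is expected for four nested cups. The V-block (171,278) and ring (155,318) are flat on the plate, no steel cup is left on the bench, and the bystanders look unmoved. The lid is at 99.8°. I hand in.

```bash
python3 -c "
from rig import *
print(hand_in())"
```

```text
the job is handed in; nothing more can be done
None
```

I moved the V-block and ring onto the plate and swung the lid open on its stop. I then nested all four steel cups in the case and handed the job in at about 62 s of robot time.

**Last checks:**
- **Cups:** The top cup's rim is at 0.115 m, against 0.114 m expected for four nested cups. Each cup made contact within about 0.2 mm of its expected height. The rim centres agreed within about 1 mm in the wrist camera; the top camera read y about 2 mm different.
- **Lid:** It leans back at about 99.8° (1.74 rad).
- **V-block and ring:** Both are flat on the plate. The ring was knocked about 4 cm aside during the run but is still about 4.5 cm inside the allowed y limit, so I left it.
- **Surroundings:** The dial stands, slug, gauge box and coloured cups look unmoved in the last pictures. The gripper is clear of everything.

**Disagreements:**
- **Fingertips:** The real fingertips end about 3 mm behind the reported TCP, not 17 mm ahead of it. My first grip on the handle slipped off because of this, with no harm done, and I allowed for it afterwards.
- **Ring grip:** The jaws read about 57 mm on the 60 mm ring, because only its top few millimetres were held.

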